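Dry-fit a stacked post ornament

TASK

Dry-fit the four wooden parts of the post ornament on the assembly board, from the bottom up: lay the square foot flat inside the board's batten frame, then set the round collar over the foot's peg, the hexagonal block over the collar's peg and the finial on top over the block's peg, each fully down on the one below, upright, and let go. Leave the sanding block, the tin and the small offcut where they lie.

Things in the scene. Friction and masses are not known exactly. Their poses are not given: they have to be found in the camera images.
- board: Assembly board, fixed to the bench: a plywood square 150 x 150 mm, 12 mm thick, with a frame of wooden battens along its four edges (battens 13 mm wide, rising 10 mm above the plywood; clear space inside the frame 124 x 124 mm). Origin: centre of the underside; x and y run along its sides, z up. It may be on the left or the right of the bench.
- foot: pale bare wood; the square foot of the ornament: a plate 104 x 104 mm, 20 mm thick, with a round peg 40 mm in diameter and 30 mm tall standing on its centre (50 mm high in all). Origin: centre of the underside; x and y along the sides of the plate, z up. About 0.16 kg. Pick it up by the peg.
- collar: pale bare wood; the round collar: a drum 92 mm in diameter and 42 mm high, hollow from below (round hollow 54 mm in diameter, 34 mm deep), with a round peg 34 mm in diameter and 30 mm tall standing on its centre (72 mm high in all). Origin: centre of the underside, z up. About 0.15 kg. Pick it up by the peg. Seated, its rim rests on the foot's plate, with the foot's peg in its hollow (7 mm play all round).
- hexblock: pale bare wood; the hexagonal block: 70 mm over flats and 42 mm high, hollow from below (hexagonal hollow 48 mm over flats, 34 mm deep), with a round peg 28 mm in diameter and 30 mm tall standing on its centre (72 mm high in all). Origin: centre of the underside, z up. About 0.10 kg. Pick it up by the peg. Seated, its rim rests on the collar's top, with the collar's peg in its hollow (7 mm play); it may be turned any way.
- finial: pale bare wood; the finial, the smallest and slimmest part: a round drum 56 mm in diameter and 42 mm high, hollow from below (round hollow 42 mm in diameter, 34 mm deep), carrying a round knob 28 mm in diameter, straight for 30 mm above the drum and then domed, 86 mm high in all. Origin: centre of the underside, z up. About 0.06 kg. Pick it up by the knob. Seated, its rim rests on the hexagonal block's top, with that block's peg in its hollow (7 mm play).
- sanding_block: Sanding block, loose, a bystander: 100 x 62 mm, 34 mm high, brown wood on a cork sole, no peg. Origin: centre of the underside. Not to be moved.
- tin: Small round metal tin, loose, a bystander: 42 mm in diameter, 24 mm high. Origin: centre of the underside. Not to be moved.
- offcut: Small brown wooden offcut, loose, a bystander: 34 x 30 mm, 28 mm high, no peg. Origin: centre of the underside. Not to be moved.
Mind the look-alikes: they are no part of the job. What is shaped like the foot but black or blue is not meant.

How it is judged:
By the outcome, as a careful person would: the job done as asked, in the order asked, and still so for the second after the job is handed in, with the robot touching nothing.
It also fails if it takes over 120 s, if anything falls off the work surface, if the arm or the gripper's body presses on something with over 40 N, if the wrist force passes 120 N, or if a joint passes its speed limit or range.

ROBOT

A 6-joint arm with a two-finger parallel gripper is mounted at the origin on the work surface. World frame = base frame: x ahead of the robot, y to its left, z up, the work surface at z = 0. Lengths are in m, angles in rad, forces in N, time in s.
With the tool pointing down it reaches from about 0.35 to 0.775 m from the base axis. Payload 5.5 kg.
Tool frame: the origin (TCP) lies on the mounting face of the last link; the fingertips stand 173 mm ahead of it and the grasp point (between the pads) lies 155 mm ahead of it; z points along the fingers, y is the direction in which the jaws open and shut (so a half turn about z gives the same grasp; the last joint's range is limited). The gripper opens to 85 mm and grips with 20 to 120 N. Pads are 22 mm wide; open, the fingers measure 114 mm over their backs; the gripper's body (76 mm by 85 mm) begins 54 mm behind the grasp point. The pads swing forward as they close: fully open they stand 13 mm farther back than shut.
Start: joints at [-1.336, 0.313, 0.046, 1.304, 0, 1.431], TCP at [0.21, -0.535, 0.405] pointing down, gripper open.
Joint ranges: [-2.76, 2.76], [-0.86, 1.69], [-1.03, 1.26], [-2.2, 2.34], [-1.47, 1.5], [-3.14, 3.14]. Speed limits (rad/s): [2.57, 2.57, 3.14, 3.14, 3.14, 3.14].

INTERFACE

Orientations are given as a unit quaternion [w, x, y, z].
In Python, from workcell import get_state, eyes, env gives the robot as it stands. The module is installed in compiled form; this text tells all that it offers.
- The arm moves only by the tool carry_out, never from a script. Its argument "motion" is a list of rows, each an object of numbers: "jaw": the opening, from -1 (shut) to 1 (fully open); "tx", "ty", "tz": the shift along the tool's x, y, z in cm; "wx", "wy", "wz": the turn, a rotation vector about the tool's x, y, z in degrees. In form: [{"jaw": .., "tx": .., "ty": .., "tz": .., "wx": .., "wy": .., "wz": ..}, ...]. A call has 1 to 20 rows; each row shifts and turns the commanded pose from where the row before left it, along the tool's axes as they then stand; what a row does not reach is not made up. A row lasts 1/8 s, in which the tool goes at most 62.5 mm and 10.7 degrees, less where a joint would pass 70% of its speed; a pose out of reach is approached as far as the arm can. A call with a gripper value outside its range is refused whole. The fingers move at their own pace and stop on an object; "force" is the grip in N (left out, the last holds). Time passes only in rows, so rows that do not move let the fingers close. It gives the time, the measured TCP pose, the force and the opening at its end, in the units of the state.
- get_state(): the state, without advancing time (a new reading comes with each control period).
- eyes.read_camera(name): name is "scene" or "top" or "wrist"; returns the picture (480x640x3 uint8, blue, green, red); there is no depth.
- eyes.calibration(name): a dict with "K" (3x3 intrinsics, pixels), "camera_from_world" (4x4, takes a point from world to camera coordinates). Camera axes: x right, y up, looking along -z (the intrinsics and any distortion apply to the point x, -y, -z); pixel columns grow to the right and rows downward; lengths in m; the calibration is good to about 2 mm. The wrist camera is an equidistant fisheye: a pixel r from the principal point sees the ray r / f radians off the axis. A picture is of the moment at which its call begins: read the wrist's pose just before it. calibration takes no time and is no camera call; for the wrist camera it gives the pose at the moment of the call.
- env.hand_in(): hands the job in, once; it reports no verdict.
The state is a dict: "clock": time; "joint_pos": joint angles; "qvel": joint speeds; "tau": joint torques, N m; "tcp_pos": TCP position; "orientation": TCP orientation; "wrist_force": force on the tool from outside, world axes, zero at the start; "ft_torque": the same for the moment, N m; "finger_gap": finger opening in m.
Only numpy, scipy, OpenCV 4.12 (cv2) and the standard library are available. Lean on these libraries where they do the work, as an engineer would, in place of code of your own. Each camera call takes 0.05 s, during which the arm holds its last target.

## Working session

There is one attempt and no reset: what is moved stays moved. The work goes in short steps, Python scripts to look and compute and a tool call to move; the robot and the scene stay as the last step left them, time stands still between calls to the robot, and variables do not carry over. Pictures are saved under pics/ and viewed, and the job is handed in when it is done.

Besides the shell and the picture viewer there is one more tool, called after "Call:" in YAML: its name, and indented under it one key for each argument. carry_out: Moves the arm, as the interface text tells. Its arguments: {"type":"object","properties":{"motion":{"type":"array"},"force":{"type":"number"}},"required":["motion"]}

```bash
mkdir -p pics; python3 - <<'E'
from workcell import get_state, eyes, env
import cv2,numpy as np
s=get_state(); print(s)
for n in ["scene","top"]:
    cv2.imwrite(f"pics/{n}0.png",eyes.read_camera(n)); c=eyes.calibration(n); print(n,c)
E
```

```text
{'clock': 0.0, 'joint_pos': array([-1.33557383e+00,  3.14030120e-01,  4.49620157e-02,  1.30359923e+00,
        4.04688377e-06,  1.43119994e+00]), 'qvel': array([-2.89409791e-03, -1.31314811e-03, -1.38505315e-03, -1.43997017e-03,
        9.78139570e-04,  2.30359079e-05]), 'tau': array([ 1.42510624e-03, -4.80627751e+01,  2.98532206e+01,  1.93015917e-02,
       -1.44095594e-05,  9.19605512e-07]), 'tcp_pos': array([ 0.21045671, -0.5348884 ,  0.40378473]), 'orientation': array([-9.34529397e-04,  9.82489761e-01,  1.86314237e-01, -4.26910308e-05]), 'wrist_force': array([ 0.65360636, -0.91279921, -0.23279831]), 'ft_torque': array([ 0.00872758, -0.01642928, -0.00630153]), 'finger_gap': 0.0854030010086982}
scene {'K': array([[445.21842064,   0.        , 326.42461642],
       [  0.        , 445.21842064, 244.59500661],
       [  0.        ,   0.        ,   1.        ]]), 'camera_from_world': array([[ 0.61268877,  0.79021257, -0.01328753, -0.24065968],
       [-0.60010002,  0.47609467,  0.64281711,  0.26408302],
       [ 0.51428828, -0.38587298,  0.76590444, -1.23772742],
       [ 0.        ,  0.        ,  0.        ,  1.        ]])}
top {'K': array([[534.47035763,   0.        , 315.244886  ],
       [  0.        , 534.47035763, 243.29061541],
       [  0.        ,   0.        ,   1.        ]]), 'camera_from_world': array([[-0.01881365, -0.99964965, -0.01861782, -0.00748785],
       [ 0.99513992, -0.02052246,  0.09630876, -0.44530535],
       [-0.0966571 , -0.01671542,  0.99517737, -1.15535405],
       [ 0.        ,  0.        ,  0.        ,  1.        ]])}
```

View pics/top0.png

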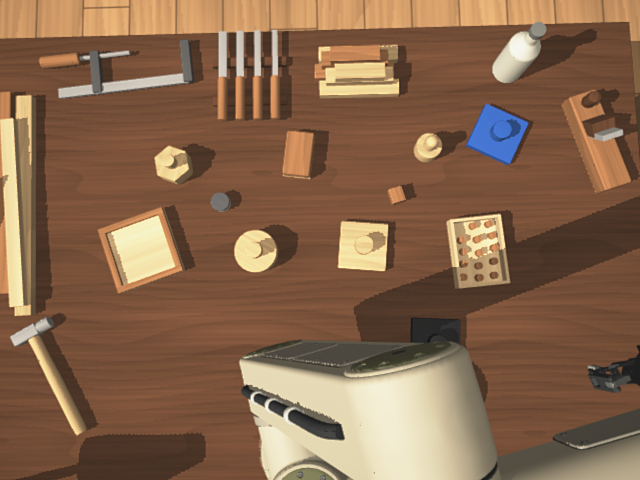

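View pics/scene0.png

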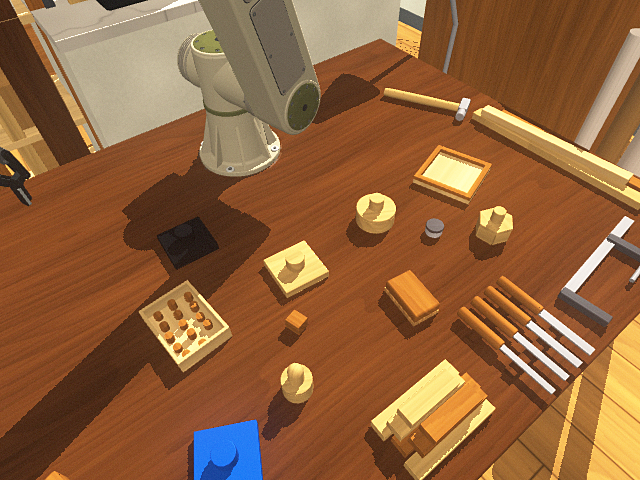

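The top view shows the board at (141,250), the collar at (256,250), the hexblock at (173,163), the finial at (428,147), the sanding block at (298,154), the tin at (221,201) and the offcut at (399,194). Three things are foot-shaped: pale at (364,245), blue at (500,133) and black at (436,330). The pale one fits "pale bare wood", so I'll confirm it with enlarged crops.

```bash
cat > h.py <<'E'
import cv2,numpy as np
from workcell import get_state, eyes, env
from scipy.spatial.transform import Rotation as R
def proj(n,P):
    c=eyes.calibration(n);T=c["camera_from_world"];P=np.atleast_2d(P)
    q=P@T[:3,:3].T+T[:3,3]; v=np.c_[q[:,0],-q[:,1],-q[:,2]]; u=v@c["K"].T; return u[:,:2]/u[:,2:]
def unproj(n,uv,z):
    c=eyes.calibration(n);T=c["camera_from_world"];uv=np.atleast_2d(uv)
    d=np.c_[uv,np.ones(len(uv))]@np.linalg.inv(c["K"]).T; d=d*[1,-1,-1]
    d=d@T[:3,:3]; o=-T[:3,:3].T@T[:3,3]
    return o+d*((z-o[2])/d[:,2])[:,None]
E
python3 - <<'E'
import cv2,numpy as np
im=cv2.imread("pics/top0.png")
def crop(c,w=50):
    x,y=c;return cv2.resize(im[y-w:y+w,x-w:x+w],(400,300) if 0 else (266,266),interpolation=cv2.INTER_CUBIC)
cs=[(364,245),(256,250),(141,250),(173,163),(428,147),(298,154)]
r=[crop(c) for c in cs]
cv2.imwrite("pics/crops.png",np.vstack([np.hstack(r[:3]),np.hstack(r[3:])]))
E
```

```text
(no output)
```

View pics/crops.png

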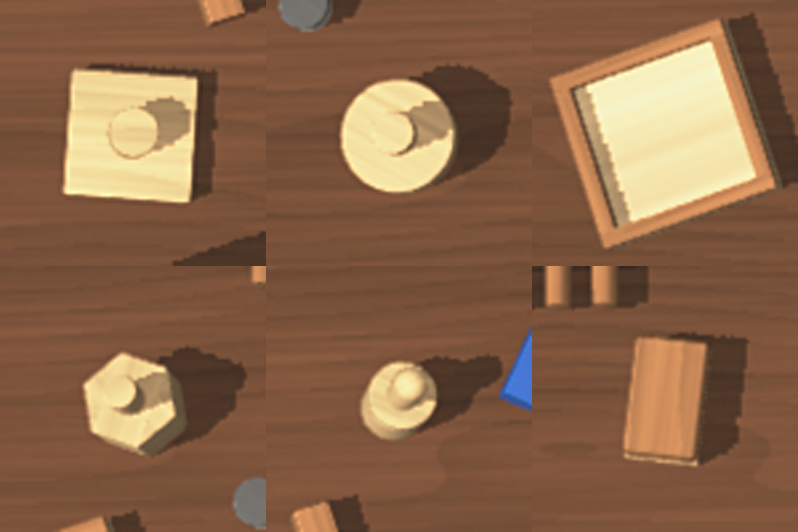

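```bash
cat > fit.py <<'E'
from h import *
from scipy.optimize import minimize
def prism(r,n,z0,z1,ph=0):
    a=ph+np.arange(n)*2*np.pi/n
    return np.vstack([np.c_[r*np.cos(a),r*np.sin(a),0*a+z] for z in(z0,z1)])
S2=np.sqrt(2)
def dome():
    L=[prism(.014,32,.042,.072)]
    for t in np.linspace(0.2,1.57,6): L.append(prism(.014*np.cos(t),32,.072,.072+.014*np.sin(t)))
    return np.vstack(L)
M={"foot":[prism(.052*S2,4,0,.02,np.pi/4),prism(.02,40,.02,.05)],
"collar":[prism(.046,60,0,.042),prism(.017,40,.042,.072)],
"hexblock":[prism(.035/np.cos(np.pi/6),6,0,.042),prism(.014,40,.042,.072)],
"finial":[prism(.028,60,0,.042),dome()],
"board":[prism(.075*S2,4,0,.022,np.pi/4)]}
SY={"foot":1,"collar":0,"hexblock":1,"finial":0,"board":1}
K=8
def render(n,name,p,z,box):
    x0,y0,w,h=box
    m=np.zeros((h*K,w*K),np.uint8)
    c,s=np.cos(p[2]),np.sin(p[2]);Rm=np.array([[c,-s,0],[s,c,0],[0,0,1]])
    for V in M[name]:
        u=proj(n,V@Rm.T+[p[0],p[1],z]); u=((u-[x0,y0]+.5)*K-.5)
        cv2.fillConvexPoly(m,np.round(cv2.convexHull(u.astype(np.float32))).astype(int),255)
    return cv2.resize(m,(w,h),interpolation=cv2.INTER_AREA)/255.
def mask(im,name):
    f=im.astype(float);b,g,r=f[...,0],f[...,1],f[...,2]
    if name=="board": return ((r>125)).astype(float)
    return ((g>105)&(g/r>.72)).astype(float)
def fit(name,p0,views=("top","scene"),z=0,ims=None,half=70):
    D=[]
    for n in views:
        im=ims[n]; u=proj(n,[p0[0],p0[1],z+.02])[0]
        x0,y0=np.maximum(0,(u-half).astype(int));b=(x0,y0,min(2*half,640-x0),min(2*half,480-y0))
        m=mask(im,name)[y0:y0+b[3],x0:x0+b[2]]
        # keep component(s) overlapping guess
        _,l=cv2.connectedComponents(m.astype(np.uint8)); r=render(n,name,p0,z,b)>.5
        ids,ct=np.unique(l[r&(m>0)],return_counts=True); m=(l==ids[np.argmax(ct)]).astype(float)
        cs,_=cv2.findContours(m.astype(np.uint8),cv2.RETR_EXTERNAL,cv2.CHAIN_APPROX_NONE)
        mm=np.zeros(m.shape,np.uint8);cv2.drawContours(mm,cs,-1,1,-1);D.append((n,b,mm.astype(float)))
    def cost(q):
        q=[q[0],q[1],q[2]] ; c=0
        for n,b,m in D:
            r=render(n,name,q,z,b); c+=np.abs(r-m).sum()/m.sum()
        return c
    best=None
    for a in (np.linspace(0,np.pi/2,7)[:-1] if SY[name] else [0]):
        x=np.array([p0[0],p0[1],a])
        s=np.vstack([x,x+[.006,0,0],x+[0,.006,0],x+[0,0,.15]])
        o=minimize(cost,x,method="Nelder-Mead",options=dict(initial_simplex=s,xatol=1e-4,fatol=1e-5,maxiter=150))
        if best is None or o.fun<best.fun:best=o
    return best.x,best.fun/len(D)
E
cat > r1.py <<'E'
from fit import *
ims={n:cv2.imread(f"pics/{n}0.png") for n in("top","scene")}
G={"foot":((364,245),.03),"collar":((256,250),.05),"hexblock":((173,163),.05),"finial":((428,147),.06),"board":((141,250),.01)}
for k,(uv,z) in G.items():
    p=unproj("top",uv,z)[0]
    for v in(("top",),("scene",),("top","scene")):
        x,c=fit(k,[p[0],p[1],0],v,ims=ims); print(k,v,np.round(x[:2]*1e3,1),"yaw",round(np.degrees(x[2]),1),"err",round(c,3),flush=True)
for k,uv in {"sand":(298,154),"tin":(221,201),"off":(399,194),"plugbox":(478,250)}.items(): print(k,unproj("top",uv,.03)[0])
E
time python3 r1.py
```

```text
foot ('top',) [ 438.6 -120.4] yaw -5.1 err 0.024
foot ('scene',) [ 438.5 -118.9] yaw -5.9 err 0.07Traceback (most recent call last):
  File "r1.py", line 7, in <module>
    x,c=fit(k,[p[0],p[1],0],v,ims=ims); print(k,v,np.round(x[:2]*1e3,1),"yaw",round(np.degrees(x[2]),1),"err",round(c,3),flush=True)
        ~~~^^^^^^^^^^^^^^^^^^^^^^^^^^^
  File "fit.py", line 50, in fit
    o=minimize(cost,x,method="Nelder-Mead",options=dict(initial_simplex=s,xatol=1e-4,fatol=1e-5,maxiter=150))
    res = _minimize_neldermead(fun, x0, args, callback, bounds=bounds,
                               **options)
    fxcc = func(xcc)
    fx = function(np.copy(x), *(wrapper_args + args))
  File "fit.py", line 44, in cost
    r=render(n,name,q,z,b); c+=np.abs(r-m).sum()/m.sum()
  File "fit.py", line 23, in render
    u=proj(n,V@Rm.T+[p[0],p[1],z]); u=((u-[x0,y0]+.5)*K-.5)
  File "h.py", line 5, in proj
    c=eyes.calibration(n);T=c["camera_from_world"];P=np.atleast_2d(P)
ValueError: time passes only in moves, steps and waits

real	0m10.489s
user	0m6.866s
sys	0m0.680s
```

```bash
python3 - <<'E'
from workcell import eyes
import pickle
pickle.dump({n:eyes.calibration(n) for n in("top","scene")},open("cal.pkl","wb"))
E
sed -i 's/c=eyes.calibration(n)/c=CAL[n]/; 1i import pickle\nCAL=pickle.load(open("cal.pkl","rb"))' h.py
time python3 r1.py; python3 -c "
from workcell import get_state;print(get_state()['clock'])"
```

```text
foot ('top',) [ 438.6 -120.4] yaw -5.1 err 0.024
foot ('scene',) [ 438.5 -118.9] yaw -5.9 err 0.07
foot ('top', 'scene') [ 438.4 -120.1] yaw 84.9 err 0.049
collar ('top',) [430.7 116.2] yaw 4.5 err 0.043
collar ('scene',) [429.2 116.5] yaw -2.9 err 0.092
collar ('top', 'scene') [430.6 116.1] yaw -2.4 err 0.068
hexblock ('top',) [629.8 300.7] yaw 10.8 err 0.171
hexblock ('scene',) [628. 300.] yaw 67.4 err 0.085
hexblock ('top', 'scene') [628.6 300.1] yaw 8.9 err 0.133
finial ('top',) [ 655.1 -269.4] yaw 13.0 err 0.058
finial ('scene',) [ 654.6 -268.4] yaw 11.7 err 0.072
finial ('top', 'scene') [ 655. -269.] yaw 4.4 err 0.068
board ('top',) [440.6 377. ] yaw 19.0 err 0.137
board ('scene',) [512.1 278.3] yaw 80.4 err 0.815
board ('top', 'scene') [440.5 377.2] yaw 18.9 err 0.492
sand [0.64440746 0.01817047 0.03      ]
tin [0.5424095  0.19008336 0.03      ]
off [ 0.54930904 -0.20261468  0.03      ]
plugbox [ 0.42232385 -0.36940457  0.03      ]
0.1
real	0m12.676s
user	0m12.958s
sys	0m0.168s
```

```bash
python3 - <<'E'
from fit import *
c=np.array([(20,78),(190,20),(247,186),(74,247)])/2.66+[91,200]
P=unproj("top",c,.022)[:,:2]; print(P.round(4),P.mean(0))
for i in range(4):
    d=P[(i+1)%4]-P[i];print(np.linalg.norm(d),np.degrees(np.arctan2(d[1],d[0]))%90)
ims={n:cv2.imread(f"pics/{n}0.png") for n in("top","scene")}
for n,p in(("top",(.4405,.377)),("scene",(.4405,.377))):
    o=cv2.resize(ims[n],None,fx=4,fy=4,interpolation=cv2.INTER_CUBIC)
    a=np.radians(19);Rm=np.array([[np.cos(a),-np.sin(a)],[np.sin(a),np.cos(a)]])
    for h in(.075,.062):
        q=np.array([[h,h],[-h,h],[-h,-h],[h,-h]])@Rm.T+p
        u=proj(n,np.c_[q,[.022]*4]);cv2.polylines(o,[np.round((u+.5)*4).astype(int)],True,(255,0,0),1)
    u=(proj(n,[[*p,.02]])[0]*4).astype(int);cv2.imwrite(f"pics/b_{n}.png",o[u[1]-200:u[1]+200,u[0]-200:u[0]+200])
cv2.imwrite("pics/b.png",np.hstack([cv2.imread(f"pics/b_{n}.png") for n in("top","scene")]))
E
```

```text
[[0.4861 0.4649]
 [0.5321 0.3225]
 [0.3921 0.2739]
 [0.3446 0.4171]] [0.43872044 0.36962545]
0.14962651403400296 17.869750773041403
0.14815234372203417 19.16265724841935
0.1509154668011887 18.36269294918587
0.1494271984738261 18.659453503077273
```

View pics/b.png

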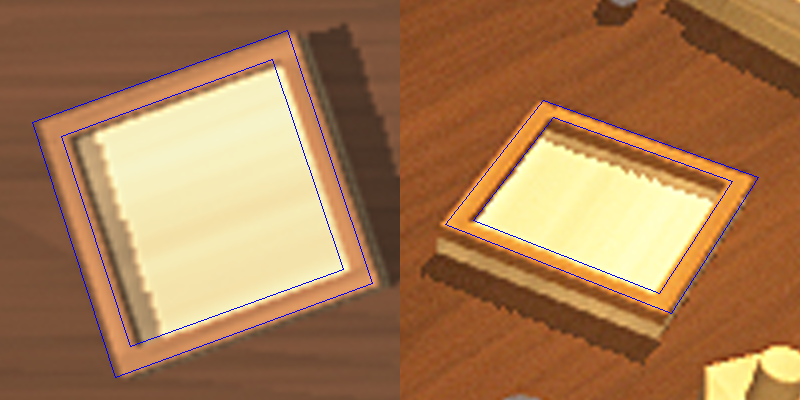

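```bash
cat > b.py <<'E'
from fit import *
M["board"]=[prism(.075*S2,4,.0219,.022,np.pi/4)]
ims={n:cv2.imread(f"pics/{n}0.png") for n in("top","scene")}
import fit as F
for t in(125,140,155,170):
    F.mask=lambda im,name:(im[...,2]>t).astype(float)
    x,c=F.fit("board",[.44,.372,0.33],("top",),ims=ims,half=60);print(t,x,np.degrees(x[2]),c)
p=x[:2];a=x[2]
T=[]
for n in("top","scene"):
    o=cv2.resize(ims[n],None,fx=4,fy=4,interpolation=cv2.INTER_CUBIC)
    Rm=np.array([[np.cos(a),-np.sin(a)],[np.sin(a),np.cos(a)]])
    for h in(.075,.062):
        q=np.array([[h,h],[-h,h],[-h,-h],[h,-h]])@Rm.T+p
        u=proj(n,np.c_[q,[.022]*4]);cv2.polylines(o,[np.round((u+.5)*4).astype(int)],True,(255,0,0),1)
    u=(proj(n,[[*p,.02]])[0]*4).astype(int);T.append(o[u[1]-200:u[1]+200,u[0]-200:u[0]+200])
cv2.imwrite("pics/b2.png",np.hstack(T))
E
python3 b.py
```

```text
125 [0.44013498 0.37432555 0.3364826 ] 19.27903263487317 0.13860095788409454
140 [0.43979828 0.37312647 0.3296778 ] 18.889146749766628 0.020046755544322996
155 [0.43964655 0.3732275  0.32573154] 18.6630427782394 0.014954465706650199
170 [0.4393619  0.37303645 0.32973468] 18.89240527657729 0.015655982101514188
```

View pics/b2.png

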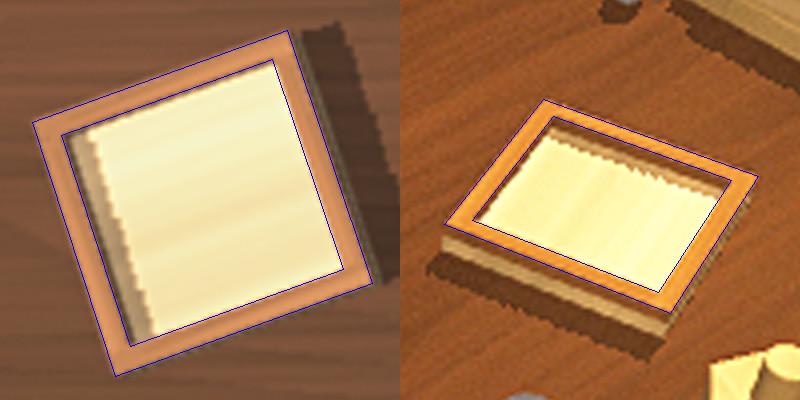

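The pale foot is confirmed. Fitted poses: foot (438.6,-120) at yaw -5.1°, collar (430.6,116), hexblock (629,300), finial (655,-269), and board (439.6,373) at yaw 18.8°. I'll turn the tool so that tool x is world y, then move above the foot.

Call:
carry_out:
  motion:
    - {"wz": -9.8}
    - {"wz": -9.8}
    - {"wz": -9.8}
    - {"wz": -9.8}
    - {"wz": -9.8}
    - {"wz": -9.8}
    - {"wz": -9.8}
    - {"tx": 4.15,"ty": 2.28}
    - {"tx": 4.15,"ty": 2.28}
    - {"tx": 4.15,"ty": 2.28}
    - {"tx": 4.15,"ty": 2.28}
    - {"tx": 4.15,"ty": 2.28}
    - {"tx": 4.15,"ty": 2.28}
    - {"tx": 4.15,"ty": 2.28}
    - {"tx": 4.15,"ty": 2.28}
    - {"tx": 4.15,"ty": 2.28}
    - {"tx": 4.15,"ty": 2.28}
    - {}
    - {}
  force: 40

```text
invalid input at $.motion[0]: expected keys jaw, tx, ty, tz, wx, wy, wz
```

Call:
carry_out:
  motion:
    - {"jaw": 1,"tx": 0,"ty": 0,"tz": 0,"wx": 0,"wy": 0,"wz": -9.8}
    - {"jaw": 1,"tx": 0,"ty": 0,"tz": 0,"wx": 0,"wy": 0,"wz": -9.8}
    - {"jaw": 1,"tx": 0,"ty": 0,"tz": 0,"wx": 0,"wy": 0,"wz": -9.8}
    - {"jaw": 1,"tx": 0,"ty": 0,"tz": 0,"wx": 0,"wy": 0,"wz": -9.8}
    - {"jaw": 1,"tx": 0,"ty": 0,"tz": 0,"wx": 0,"wy": 0,"wz": -9.8}
    - {"jaw": 1,"tx": 0,"ty": 0,"tz": 0,"wx": 0,"wy": 0,"wz": -9.8}
    - {"jaw": 1,"tx": 0,"ty": 0,"tz": 0,"wx": 0,"wy": 0,"wz": -9.8}
    - {"jaw": 1,"tx": 4.15,"ty": 2.28,"tz": 0,"wx": 0,"wy": 0,"wz": 0}
    - {"jaw": 1,"tx": 4.15,"ty": 2.28,"tz": 0,"wx": 0,"wy": 0,"wz": 0}
    - {"jaw": 1,"tx": 4.15,"ty": 2.28,"tz": 0,"wx": 0,"wy": 0,"wz": 0}
    - {"jaw": 1,"tx": 4.15,"ty": 2.28,"tz": 0,"wx": 0,"wy": 0,"wz": 0}
    - {"jaw": 1,"tx": 4.15,"ty": 2.28,"tz": 0,"wx": 0,"wy": 0,"wz": 0}
    - {"jaw": 1,"tx": 4.15,"ty": 2.28,"tz": 0,"wx": 0,"wy": 0,"wz": 0}
    - {"jaw": 1,"tx": 4.15,"ty": 2.28,"tz": 0,"wx": 0,"wy": 0,"wz": 0}
    - {"jaw": 1,"tx": 4.15,"ty": 2.28,"tz": 0,"wx": 0,"wy": 0,"wz": 0}
    - {"jaw": 1,"tx": 4.15,"ty": 2.28,"tz": 0,"wx": 0,"wy": 0,"wz": 0}
    - {"jaw": 1,"tx": 4.15,"ty": 2.28,"tz": 0,"wx": 0,"wy": 0,"wz": 0}
    - {"jaw": 1,"tx": 0,"ty": 0,"tz": 0,"wx": 0,"wy": 0,"wz": 0}
    - {"jaw": 1,"tx": 0,"ty": 0,"tz": 0,"wx": 0,"wy": 0,"wz": 0}
  force: 40

```text
clock: 2.48
tcp_pos: [0.4379, -0.1197, 0.4044]
orientation: [-0.0, 0.706, 0.708, -0.0]
wrist_force: [-0.3, 1.0, 0.0]
finger_gap: 0.0857
```

Call:
carry_out:
  motion:
    - {"jaw": 0.45,"tx": 0,"ty": 0.1,"tz": 4,"wx": 0,"wy": 0,"wz": 0}
    - {"jaw": 0.45,"tx": 0,"ty": 0,"tz": 4,"wx": 0,"wy": 0,"wz": 0}
    - {"jaw": 0.45,"tx": 0,"ty": 0,"tz": 4,"wx": 0,"wy": 0,"wz": 0}
    - {"jaw": 0.45,"tx": 0,"ty": 0,"tz": 3,"wx": 0,"wy": 0,"wz": 0}
    - {"jaw": 0.45,"tx": 0,"ty": 0,"tz": 2,"wx": 0,"wy": 0,"wz": 0}
    - {"jaw": 0.45,"tx": 0,"ty": 0,"tz": 1.5,"wx": 0,"wy": 0,"wz": 0}
    - {"jaw": 0.45,"tx": 0,"ty": 0,"tz": 1,"wx": 0,"wy": 0,"wz": 0}
    - {"jaw": 0.45,"tx": 0,"ty": 0,"tz": 0.4,"wx": 0,"wy": 0,"wz": 0}
    - {"jaw": 0.45,"tx": 0,"ty": 0,"tz": 0,"wx": 0,"wy": 0,"wz": 0}
  force: 40

```text
clock: 3.6
tcp_pos: [0.4389, -0.1202, 0.2058]
orientation: [0.0, 0.707, 0.707, -0.0]
wrist_force: [-0.5, 0.4, -0.4]
finger_gap: 0.0617
```

```bash
python3 - <<'E'
from h import *
im=eyes.read_camera("scene");u=proj("scene",[[.44,-.12,.05]])[0].astype(int)
a=cv2.resize(im[u[1]-50:u[1]+50,u[0]-50:u[0]+50],(400,400),interpolation=cv2.INTER_CUBIC)
w=cv2.resize(eyes.read_camera("wrist"),(400,300))
w=np.vstack([w,np.zeros((100,400,3),np.uint8)])
cv2.imwrite("pics/g1.png",np.hstack([a,w]))
E
```

```text
(no output)
```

View pics/g1.png

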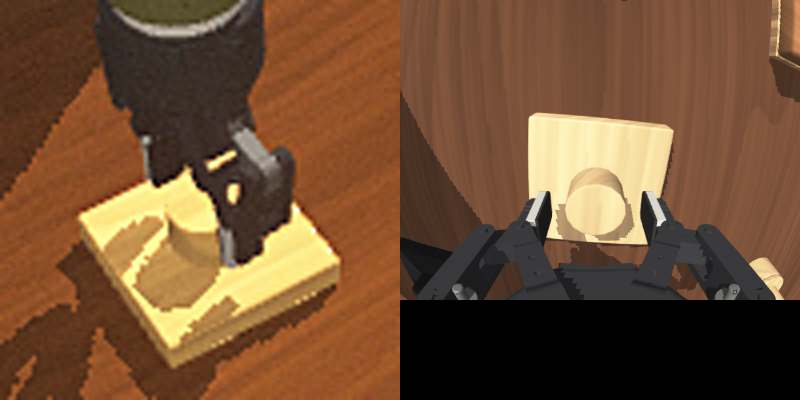

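The pads straddle the peg centrally, so I'll close.

Call:
carry_out:
  motion:
    - {"jaw": -0.2,"tx": 0,"ty": 0,"tz": 0,"wx": 0,"wy": 0,"wz": 0}
    - {"jaw": -0.2,"tx": 0,"ty": 0,"tz": 0,"wx": 0,"wy": 0,"wz": 0}
    - {"jaw": -0.2,"tx": 0,"ty": 0,"tz": 0,"wx": 0,"wy": 0,"wz": 0}
    - {"jaw": -0.2,"tx": 0,"ty": 0,"tz": 0,"wx": 0,"wy": 0,"wz": 0}
    - {"jaw": -0.2,"tx": 0,"ty": 0,"tz": 0,"wx": 0,"wy": 0,"wz": 0}
    - {"jaw": -0.2,"tx": 0,"ty": 0,"tz": 0,"wx": 0,"wy": 0,"wz": 0}
  force: 40

```text
clock: 4.45
tcp_pos: [0.4392, -0.1199, 0.2064]
orientation: [0.001, 0.707, 0.708, 0.0]
wrist_force: [-1.9, -0.9, 5.6]
finger_gap: 0.0382
```

```bash
cat > look.py <<'E'
import sys
from h import *
# look.py x y z outname
x,y,z=map(float,sys.argv[1:4])
T=[]
for n in("scene","top"):
    im=eyes.read_camera(n);cv2.imwrite(f"pics/full_{n}_{sys.argv[4]}.png",im);u=proj(n,[[x,y,z]])[0].astype(int);im=cv2.copyMakeBorder(im,60,60,60,60,cv2.BORDER_CONSTANT)
    T.append(cv2.resize(im[u[1]:u[1]+120,u[0]:u[0]+120],(400,400),interpolation=cv2.INTER_CUBIC))
cv2.imwrite(f"pics/{sys.argv[4]}.png",np.hstack(T))
s=get_state();print(s["tcp_pos"],s["wrist_force"],s["finger_gap"],s["joint_pos"])
E
python3 look.py .44 -.12 .05 g2
```

```text
[ 0.43923252 -0.11988556  0.20643178] [-0.39903176  0.04549192  5.53483828] 0.03848553942184928 [-4.43007239e-01  2.49807736e-01 -5.71447433e-01  7.48243681e-01
 -2.51789038e-04  1.12632395e+00]
```

View pics/g2.png

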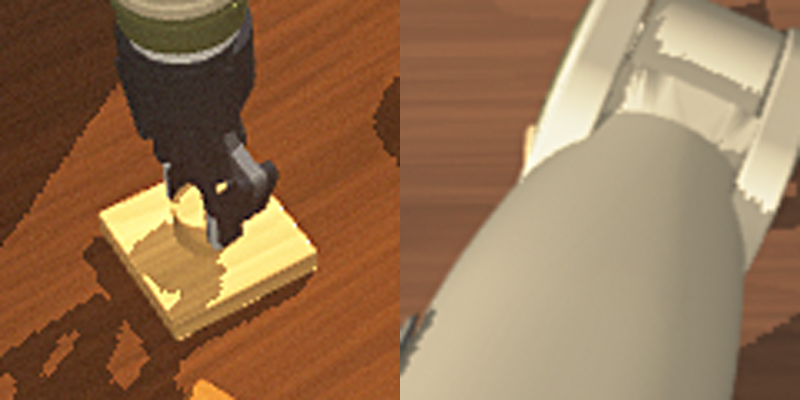

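Call:
carry_out:
  motion:
    - {"jaw": -0.2,"tx": 0,"ty": 0,"tz": -0.5,"wx": 0,"wy": 0,"wz": 0}
    - {"jaw": -0.2,"tx": 0,"ty": 0,"tz": -1.5,"wx": 0,"wy": 0,"wz": 0}
    - {"jaw": -0.2,"tx": 0,"ty": 0,"tz": -2.5,"wx": 0,"wy": 0,"wz": 0}
    - {"jaw": -0.2,"tx": 0,"ty": 0,"tz": -3,"wx": 0,"wy": 0,"wz": 0}
    - {"jaw": -0.2,"tx": 0,"ty": 0,"tz": -3,"wx": 0,"wy": 0,"wz": 0}
    - {"jaw": -0.2,"tx": 0,"ty": 0,"tz": -2,"wx": 0,"wy": 0,"wz": 0}
    - {"jaw": -0.2,"tx": 0,"ty": 0,"tz": 0,"wx": 0,"wy": 0,"wz": 0}
  force: 50

```text
clock: 5.42
tcp_pos: [0.4394, -0.12, 0.332]
orientation: [0.001, 0.707, 0.708, 0.001]
wrist_force: [0.1, 0.3, -1.6]
finger_gap: 0.0381
```

```bash
python3 look.py .44 -.12 .17 g3
```

```text
[ 0.43870693 -0.11967535  0.330063  ] [-0.25459179  0.28639886 -1.68009219] 0.037720588877888324 [-4.43144174e-01  1.21658066e-01 -3.86056304e-01  1.06366123e+00
 -4.73624148e-05  1.12630166e+00]
```

View pics/g3.png

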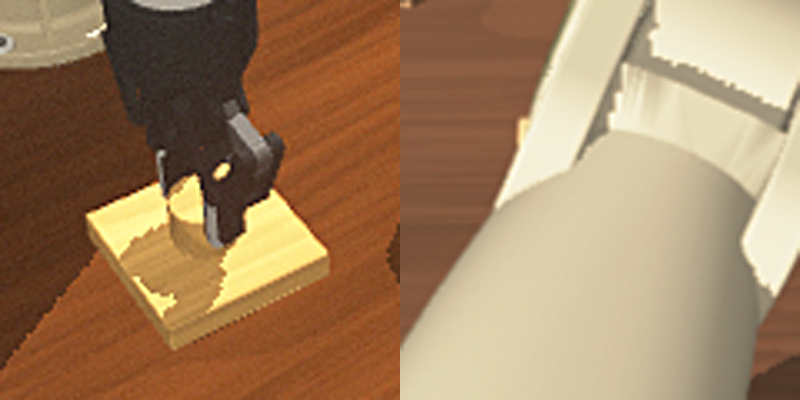

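Foot lifted and level, 1.6 N on the wrist, which matches its weight. Now I'll carry it over the board and turn it 24°.

Call:
carry_out:
  motion:
    - {"jaw": -0.2,"tx": 2.5,"ty": 0,"tz": 0,"wx": 0,"wy": 0,"wz": 0}
    - {"jaw": -0.2,"tx": 4,"ty": 0,"tz": 0,"wx": 0,"wy": 0,"wz": 0}
    - {"jaw": -0.2,"tx": 4.4,"ty": 0,"tz": 0,"wx": 0,"wy": 0,"wz": 0}
    - {"jaw": -0.2,"tx": 4.4,"ty": 0,"tz": 0,"wx": 0,"wy": 0,"wz": 0}
    - {"jaw": -0.2,"tx": 4.4,"ty": 0,"tz": 0,"wx": 0,"wy": 0,"wz": 0}
    - {"jaw": -0.2,"tx": 4.4,"ty": 0,"tz": 0,"wx": 0,"wy": 0,"wz": 0}
    - {"jaw": -0.2,"tx": 4.4,"ty": 0,"tz": 0,"wx": 0,"wy": 0,"wz": 0}
    - {"jaw": -0.2,"tx": 4.4,"ty": 0,"tz": 0,"wx": 0,"wy": 0,"wz": 0}
    - {"jaw": -0.2,"tx": 4.4,"ty": 0,"tz": 0,"wx": 0,"wy": 0,"wz": 0}
    - {"jaw": -0.2,"tx": 4.4,"ty": 0,"tz": 0,"wx": 0,"wy": 0,"wz": 0}
    - {"jaw": -0.2,"tx": 4.0,"ty": 0,"tz": 0,"wx": 0,"wy": 0,"wz": 0}
    - {"jaw": -0.2,"tx": 2.5,"ty": 0,"tz": 0,"wx": 0,"wy": 0,"wz": 0}
    - {"jaw": -0.2,"tx": 1.1,"ty": 0.05,"tz": 0,"wx": 0,"wy": 0,"wz": 0}
    - {"jaw": -0.2,"tx": 0,"ty": 0,"tz": 0,"wx": 0,"wy": 0,"wz": -6}
    - {"jaw": -0.2,"tx": 0,"ty": 0,"tz": 0,"wx": 0,"wy": 0,"wz": -6}
    - {"jaw": -0.2,"tx": 0,"ty": 0,"tz": 0,"wx": 0,"wy": 0,"wz": -6}
    - {"jaw": -0.2,"tx": 0,"ty": 0,"tz": 0,"wx": 0,"wy": 0,"wz": -6}
    - {"jaw": -0.2,"tx": 0,"ty": 0,"tz": 0,"wx": 0,"wy": 0,"wz": 0}
  force: 50

```text
clock: 7.78
tcp_pos: [0.4388, 0.3724, 0.3298]
orientation: [-0.0, 0.545, 0.838, -0.001]
wrist_force: [-0.8, 0.0, -2.3]
finger_gap: 0.0381
```

```bash
python3 look.py .44 .373 .12 g4; cat > wl.py <<'E'
import sys
from h import *
cv2.imwrite(f"pics/{sys.argv[1]}.png",eyes.read_camera("wrist"))
E
python3 wl.py w4
```

```text
[0.43882115 0.37263488 0.33008933] [-0.34539241  0.06311799 -1.33626575] 0.038055465371390325 [ 5.64646177e-01  3.46439284e-01 -9.20074099e-02  1.13353886e+00
 -2.12050061e-04  1.71778633e+00]
```

View pics/g4.png

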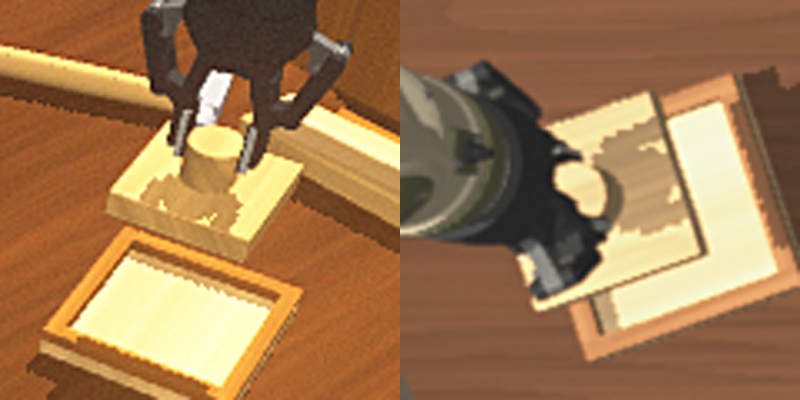

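View pics/w4.png

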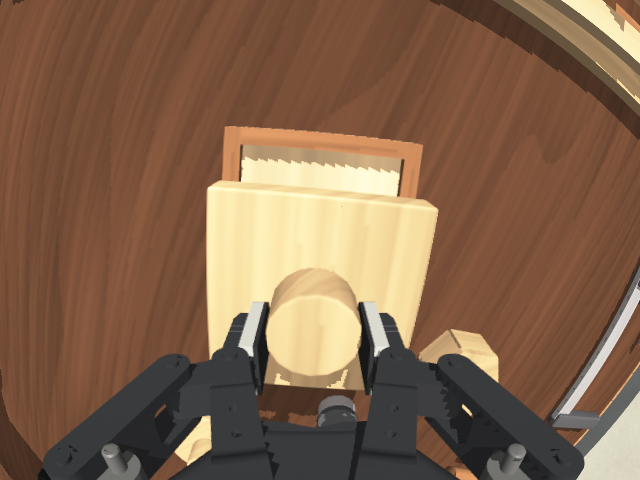

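The foot sits square over the frame, with the edges parallel in both views. Lowering.

Call:
carry_out:
  motion:
    - {"jaw": -0.2,"tx": 0,"ty": 0,"tz": 2,"wx": 0,"wy": 0,"wz": 0}
    - {"jaw": -0.2,"tx": 0,"ty": 0,"tz": 3,"wx": 0,"wy": 0,"wz": 0}
    - {"jaw": -0.2,"tx": 0,"ty": 0,"tz": 2.5,"wx": 0,"wy": 0,"wz": 0}
    - {"jaw": -0.2,"tx": 0,"ty": 0,"tz": 1.5,"wx": 0,"wy": 0,"wz": 0}
    - {"jaw": -0.2,"tx": 0,"ty": 0,"tz": 0.8,"wx": 0,"wy": 0,"wz": 0}
    - {"jaw": -0.2,"tx": 0,"ty": 0,"tz": 0.5,"wx": 0,"wy": 0,"wz": 0}
    - {"jaw": -0.2,"tx": 0,"ty": 0,"tz": 0.3,"wx": 0,"wy": 0,"wz": 0}
    - {"jaw": -0.2,"tx": 0,"ty": 0,"tz": 0.3,"wx": 0,"wy": 0,"wz": 0}
    - {"jaw": -0.2,"tx": 0,"ty": 0,"tz": 0.2,"wx": 0,"wy": 0,"wz": 0}
    - {"jaw": -0.2,"tx": 0,"ty": 0,"tz": 0,"wx": 0,"wy": 0,"wz": 0}
  force: 50

```text
clock: 9.18
tcp_pos: [0.4388, 0.3732, 0.2197]
orientation: [0.0, 0.544, 0.839, -0.0]
wrist_force: [0.9, -0.7, -1.8]
finger_gap: 0.0384
```

```bash
python3 look.py .44 .373 .05 g5
```

```text
[0.43887673 0.37319217 0.21976765] [-0.47126841  0.05947958 -1.1434728 ] 0.03812669703868449 [ 5.65390255e-01  4.34776705e-01 -2.51277696e-01  8.84573546e-01
 -8.14867540e-05  1.71601833e+00]
```

View pics/g5.png

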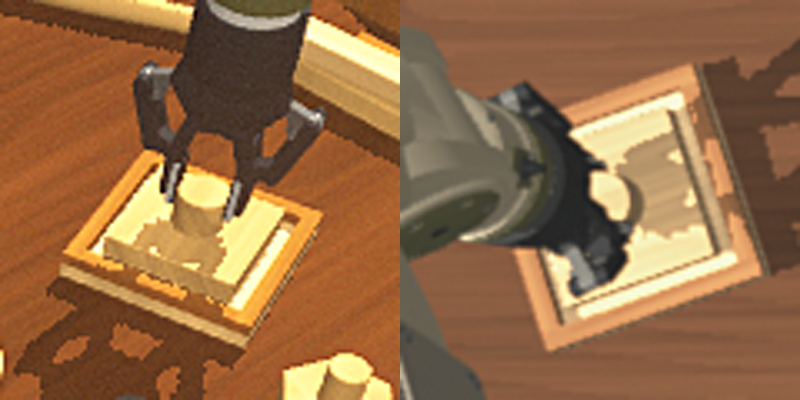

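Call:
carry_out:
  motion:
    - {"jaw": -0.2,"tx": 0,"ty": 0,"tz": 0.1,"wx": 0,"wy": 0,"wz": 0}
    - {"jaw": -0.2,"tx": 0,"ty": 0,"tz": 0.1,"wx": 0,"wy": 0,"wz": 0}
    - {"jaw": 0.1,"tx": 0,"ty": 0,"tz": 0,"wx": 0,"wy": 0,"wz": 0}
    - {"jaw": 0.3,"tx": 0,"ty": 0,"tz": 0,"wx": 0,"wy": 0,"wz": 0}
    - {"jaw": 0.5,"tx": 0,"ty": 0,"tz": 0,"wx": 0,"wy": 0,"wz": 0}
    - {"jaw": 0.5,"tx": 0,"ty": 0,"tz": 0,"wx": 0,"wy": 0,"wz": 0}
    - {"jaw": 0.5,"tx": 0,"ty": 0,"tz": 0,"wx": 0,"wy": 0,"wz": 0}
    - {"jaw": 0.5,"tx": 0,"ty": 0,"tz": -1,"wx": 0,"wy": 0,"wz": 0}
    - {"jaw": 0.5,"tx": 0,"ty": 0,"tz": -3,"wx": 0,"wy": 0,"wz": 0}
    - {"jaw": 0.5,"tx": 0,"ty": 0,"tz": -5,"wx": 0,"wy": 0,"wz": 0}
    - {"jaw": 0.5,"tx": 0,"ty": 0,"tz": -5,"wx": 0,"wy": 0,"wz": 0}
    - {"jaw": 0.5,"tx": 0,"ty": 0,"tz": 0,"wx": 0,"wy": 0,"wz": 8}
    - {"jaw": 0.5,"tx": 0,"ty": 0,"tz": 0,"wx": 0,"wy": 0,"wz": 8}
    - {"jaw": 0.5,"tx": 0,"ty": 0,"tz": 0,"wx": 0,"wy": 0,"wz": 8}
    - {"jaw": 0.5,"tx": -5,"ty": -0.2,"tz": 0,"wx": 0,"wy": 0,"wz": 0}
    - {"jaw": 0.5,"tx": -5,"ty": -0.2,"tz": 0,"wx": 0,"wy": 0,"wz": 0}
    - {"jaw": 0.5,"tx": -5,"ty": -0.2,"tz": 0,"wx": 0,"wy": 0,"wz": 0}
    - {"jaw": 0.5,"tx": -5,"ty": -0.2,"tz": 0,"wx": 0,"wy": 0,"wz": 0}
    - {"jaw": 0.5,"tx": -5.7,"ty": 0,"tz": 0,"wx": 0,"wy": 0,"wz": 0}
    - {"jaw": 0.5,"tx": 0,"ty": 0,"tz": 0,"wx": 0,"wy": 0,"wz": 0}
  force: 50

```text
clock: 11.78
tcp_pos: [0.4311, 0.1131, 0.3586]
orientation: [0.001, 0.709, 0.705, 0.0]
wrist_force: [-0.2, 0.9, -0.4]
finger_gap: 0.0642
```

```bash
python3 look.py .44 .373 .05 g6; cat > ff.py <<'E'
import sys
import fit as F
from fit import *
name,tag,x,y,z=sys.argv[1],sys.argv[2],*map(float,sys.argv[3:6])
vs=sys.argv[6].split(",")
ims={n:cv2.imread(f"pics/full_{n}_{tag}.png") for n in vs}
for v in vs: 
    p,c=F.fit(name,[x,y,0],(v,),z=z,ims=ims);print(name,v,p[:2].round(4),np.degrees(p[2]).round(1),round(c,3))
E
python3 ff.py collar g6 .4306 .1161 0 scene
```

```text
[0.43129096 0.11558455 0.35843676] [ 0.28189409 -1.18269506  0.2464759 ] 0.06381887943924953 [ 8.16213554e-02  8.63714243e-02 -3.53406968e-01  1.12972546e+00
  2.86026120e-04  1.65315466e+00]
collar scene [0.4292 0.117 ] 4.6 0.073fit.py:29: RuntimeWarning: divide by zero encountered in divide
  return ((g>105)&(g/r>.72)).astype(float)
```

View pics/g6.png

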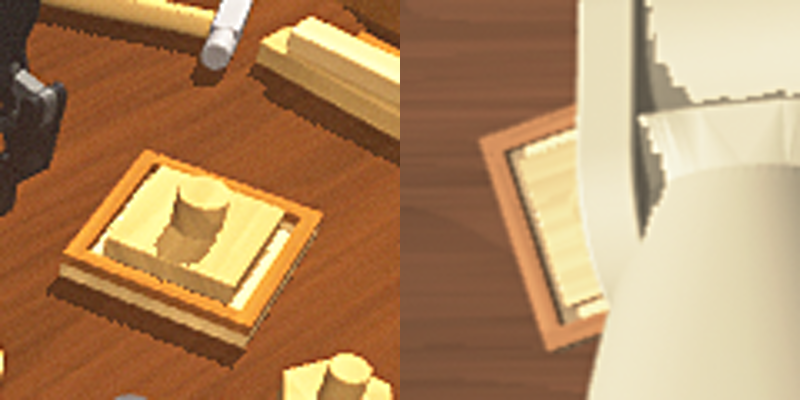

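The foot is seated flat in the frame. Lowering onto the collar's peg.

Call:
carry_out:
  motion:
    - {"jaw": 0.4,"tx": 0.05,"ty": -0.05,"tz": 3,"wx": 0,"wy": 0,"wz": 0}
    - {"jaw": 0.4,"tx": 0,"ty": 0,"tz": 4,"wx": 0,"wy": 0,"wz": 0}
    - {"jaw": 0.4,"tx": 0,"ty": 0,"tz": 3,"wx": 0,"wy": 0,"wz": 0}
    - {"jaw": 0.4,"tx": 0,"ty": 0,"tz": 1.5,"wx": 0,"wy": 0,"wz": 0}
    - {"jaw": 0.4,"tx": 0,"ty": 0,"tz": 1,"wx": 0,"wy": 0,"wz": 0}
    - {"jaw": 0.4,"tx": 0,"ty": 0,"tz": 0.6,"wx": 0,"wy": 0,"wz": 0}
    - {"jaw": 0.4,"tx": 0,"ty": 0,"tz": 0.3,"wx": 0,"wy": 0,"wz": 0}
    - {"jaw": 0.4,"tx": 0,"ty": 0,"tz": 0,"wx": 0,"wy": 0,"wz": 0}
  force: 50

```text
clock: 12.88
tcp_pos: [0.4308, 0.1168, 0.224]
orientation: [0.0, 0.707, 0.708, 0.0]
wrist_force: [0.7, -0.2, -0.8]
finger_gap: 0.0595
```

```bash
python3 look.py .43 .116 .08 g7; python3 wl.py w7; python3 - <<'E'
import cv2,numpy as np
a=cv2.imread("pics/g7.png")[:,:400];w=cv2.resize(cv2.imread("pics/w7.png")[180:480,120:520],(400,300));w=np.vstack([w,np.zeros((100,400,3),np.uint8)])
cv2.imwrite("pics/c7.png",np.hstack([a,w]))
E
```

```text
[0.43090363 0.11666719 0.22413163] [-1.16473238 -0.87816204  0.17549949] 0.0593669153598602 [ 8.42540421e-02  2.11609785e-01 -5.69107305e-01  7.89153607e-01
 -7.17249272e-05  1.65382262e+00]
```

View pics/c7.png

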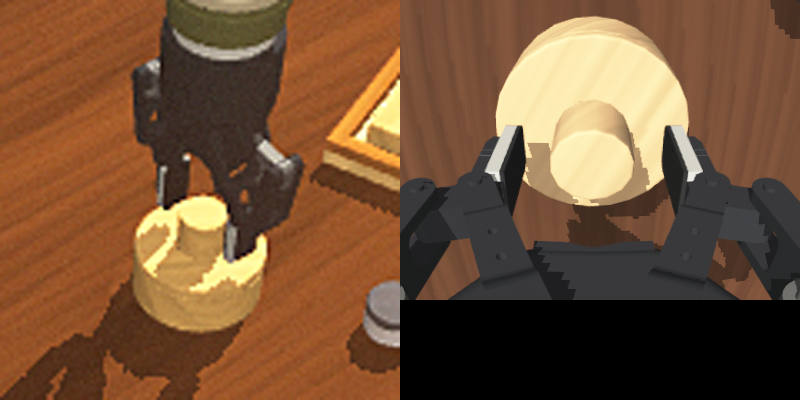

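The pads straddle the collar's peg. Closing and lifting.

Call:
carry_out:
  motion:
    - {"jaw": -0.4,"tx": 0,"ty": 0,"tz": 0,"wx": 0,"wy": 0,"wz": 0}
    - {"jaw": -0.4,"tx": 0,"ty": 0,"tz": 0,"wx": 0,"wy": 0,"wz": 0}
    - {"jaw": -0.4,"tx": 0,"ty": 0,"tz": 0,"wx": 0,"wy": 0,"wz": 0}
    - {"jaw": -0.4,"tx": 0,"ty": 0,"tz": 0,"wx": 0,"wy": 0,"wz": 0}
    - {"jaw": -0.4,"tx": 0,"ty": 0,"tz": 0,"wx": 0,"wy": 0,"wz": 0}
    - {"jaw": -0.4,"tx": 0,"ty": 0,"tz": 0,"wx": 0,"wy": 0,"wz": 0}
  force: 50

```text
clock: 13.78
tcp_pos: [0.4309, 0.1166, 0.2242]
orientation: [0.0, 0.707, 0.708, 0.0]
wrist_force: [-1.6, -0.6, 5.1]
finger_gap: 0.0324
```

Call:
carry_out:
  motion:
    - {"jaw": -0.4,"tx": 0,"ty": 0,"tz": -0.5,"wx": 0,"wy": 0,"wz": 0}
    - {"jaw": -0.4,"tx": 0,"ty": 0,"tz": -1.5,"wx": 0,"wy": 0,"wz": 0}
    - {"jaw": -0.4,"tx": 0,"ty": 0,"tz": -3,"wx": 0,"wy": 0,"wz": 0}
    - {"jaw": -0.4,"tx": 0,"ty": 0,"tz": -4,"wx": 0,"wy": 0,"wz": 0}
    - {"jaw": -0.4,"tx": 0,"ty": 0,"tz": -3,"wx": 0,"wy": 0,"wz": 0}
    - {"jaw": -0.4,"tx": 0,"ty": 0,"tz": 0,"wx": 0,"wy": 0,"wz": 0}
    - {"jaw": -0.4,"tx": 0,"ty": 0,"tz": 0,"wx": 0,"wy": 0,"wz": 0}
  force: 50

```text
clock: 14.65
tcp_pos: [0.4302, 0.1166, 0.3427]
orientation: [-0.0, 0.707, 0.708, -0.001]
wrist_force: [-0.8, 0.7, -2.5]
finger_gap: 0.0323
```

```bash
python3 look.py .43 .116 .19 g8;python3 ff.py foot g8 .439 .373 .012 scene,top
```

```text
[0.43003622 0.11661249 0.34221706] [ 0.38303926 -0.15286835 -1.19177035] 0.031952195002801914 [ 8.42924034e-02  9.68789270e-02 -3.83046506e-01  1.09362415e+00
 -5.85108331e-05  1.65381386e+00]
foot scene [0.4394 0.3749] 17.9 0.122
foot top [0.413  0.3404] 39.3 0.788
```

View pics/g8.png

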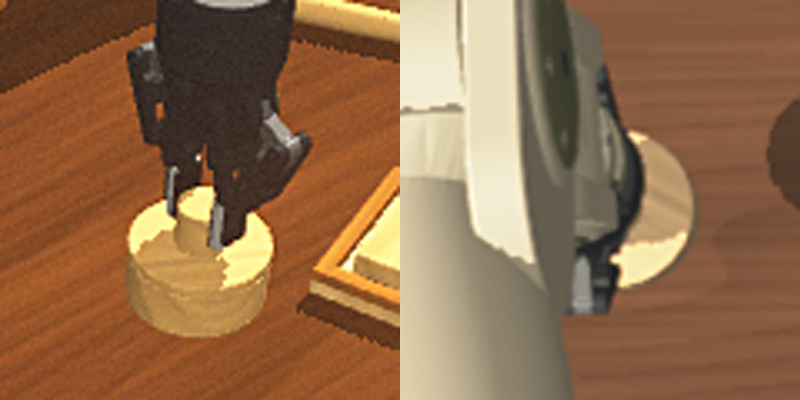

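Call:
carry_out:
  motion:
    - {"jaw": -0.4,"tx": 2.7,"ty": 0.1,"tz": 0,"wx": 0,"wy": 0,"wz": 0}
    - {"jaw": -0.4,"tx": 4,"ty": 0.2,"tz": 0,"wx": 0,"wy": 0,"wz": 0}
    - {"jaw": -0.4,"tx": 4,"ty": 0.2,"tz": 0,"wx": 0,"wy": 0,"wz": 0}
    - {"jaw": -0.4,"tx": 4,"ty": 0.1,"tz": 0,"wx": 0,"wy": 0,"wz": 0}
    - {"jaw": -0.4,"tx": 4,"ty": 0.1,"tz": 0,"wx": 0,"wy": 0,"wz": 0}
    - {"jaw": -0.4,"tx": 4,"ty": 0.1,"tz": 0,"wx": 0,"wy": 0,"wz": 0}
    - {"jaw": -0.4,"tx": 2,"ty": 0,"tz": 0,"wx": 0,"wy": 0,"wz": 0}
    - {"jaw": -0.4,"tx": 1,"ty": 0,"tz": 0,"wx": 0,"wy": 0,"wz": 0}
    - {"jaw": -0.4,"tx": 0,"ty": 0,"tz": 0,"wx": 0,"wy": 0,"wz": 0}
    - {"jaw": -0.4,"tx": 0,"ty": 0,"tz": 0,"wx": 0,"wy": 0,"wz": 0}
  force: 50

```text
clock: 16.0
tcp_pos: [0.4384, 0.3727, 0.3436]
orientation: [0.0, 0.707, 0.707, -0.0]
wrist_force: [0.1, 0.5, -0.8]
finger_gap: 0.0321
```

```bash
python3 look.py .44 .373 .12 g9
```

```text
[0.43847764 0.37274765 0.34380761] [ 0.43805551 -0.093643   -1.08259518] 0.03235917904831744 [ 5.65149475e-01  3.38021784e-01 -6.94979429e-02  1.16337536e+00
 -2.73162336e-04  2.13593849e+00]
```

View pics/g9.png

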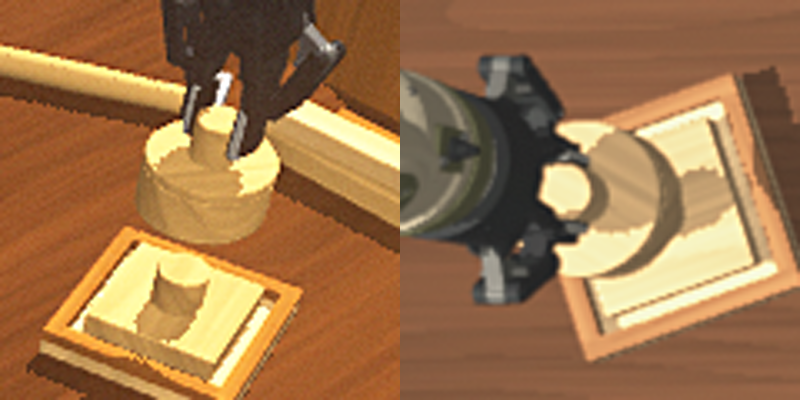

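Call:
carry_out:
  motion:
    - {"jaw": -0.4,"tx": 0.1,"ty": 0.05,"tz": 2,"wx": 0,"wy": 0,"wz": 0}
    - {"jaw": -0.4,"tx": 0,"ty": 0,"tz": 2,"wx": 0,"wy": 0,"wz": 0}
    - {"jaw": -0.4,"tx": 0,"ty": 0,"tz": 1.5,"wx": 0,"wy": 0,"wz": 0}
    - {"jaw": -0.4,"tx": 0,"ty": 0,"tz": 1,"wx": 0,"wy": 0,"wz": 0}
    - {"jaw": -0.4,"tx": 0,"ty": 0,"tz": 0.8,"wx": 0,"wy": 0,"wz": 0}
    - {"jaw": -0.4,"tx": 0,"ty": 0,"tz": 0.6,"wx": 0,"wy": 0,"wz": 0}
    - {"jaw": -0.4,"tx": 0,"ty": 0,"tz": 0.4,"wx": 0,"wy": 0,"wz": 0}
    - {"jaw": -0.4,"tx": 0,"ty": 0,"tz": 0.3,"wx": 0,"wy": 0,"wz": 0}
    - {"jaw": -0.4,"tx": 0,"ty": 0,"tz": 0.1,"wx": 0,"wy": 0,"wz": 0}
    - {"jaw": -0.4,"tx": 0,"ty": 0,"tz": 0,"wx": 0,"wy": 0,"wz": 0}
  force: 50

```text
clock: 17.35
tcp_pos: [0.4389, 0.3747, 0.2567]
orientation: [0.0, 0.707, 0.708, 0.0]
wrist_force: [0.7, 1.0, -0.4]
finger_gap: 0.0321
```

```bash
python3 look.py .44 .373 .06 g10
```

```text
[0.43890351 0.37472058 0.25684897] [-0.45440896 -0.53426727 -0.5603343 ] 0.032163368890668634 [ 5.67634134e-01  4.01400164e-01 -2.01324084e-01  9.67726964e-01
 -1.29120294e-04  2.13712335e+00]
```

View pics/g10.png

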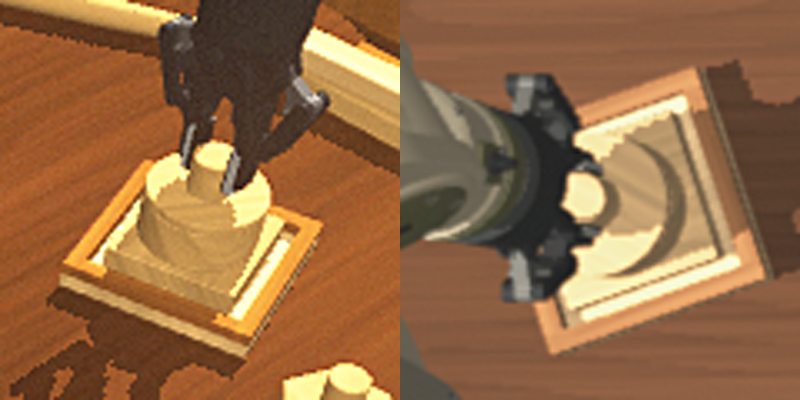

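Call:
carry_out:
  motion:
    - {"jaw": -0.4,"tx": 0,"ty": 0,"tz": 0.1,"wx": 0,"wy": 0,"wz": 0}
    - {"jaw": -0.2,"tx": 0,"ty": 0,"tz": 0,"wx": 0,"wy": 0,"wz": 0}
    - {"jaw": 0,"tx": 0,"ty": 0,"tz": 0,"wx": 0,"wy": 0,"wz": 0}
    - {"jaw": 0.3,"tx": 0,"ty": 0,"tz": 0,"wx": 0,"wy": 0,"wz": 0}
    - {"jaw": 0.3,"tx": 0,"ty": 0,"tz": 0,"wx": 0,"wy": 0,"wz": 0}
    - {"jaw": 0.3,"tx": 0,"ty": 0,"tz": 0,"wx": 0,"wy": 0,"wz": 0}
    - {"jaw": 0.3,"tx": 0,"ty": 0,"tz": -1,"wx": 0,"wy": 0,"wz": 0}
    - {"jaw": 0.3,"tx": 0,"ty": 0,"tz": -3,"wx": 0,"wy": 0,"wz": 0}
    - {"jaw": 0.3,"tx": 0,"ty": 0,"tz": -4,"wx": 0,"wy": 0,"wz": 0}
    - {"jaw": 0.3,"tx": 0,"ty": 0,"tz": -1,"wx": 0,"wy": 0,"wz": 0}
    - {"jaw": 0.3,"tx": -1.5,"ty": 3.8,"tz": 0,"wx": 0,"wy": 0,"wz": 0}
    - {"jaw": 0.3,"tx": -1.5,"ty": 3.8,"tz": 0,"wx": 0,"wy": 0,"wz": 0}
    - {"jaw": 0.3,"tx": -1.5,"ty": 3.8,"tz": 0,"wx": 0,"wy": 0,"wz": 0}
    - {"jaw": 0.3,"tx": -1.5,"ty": 3.8,"tz": 0,"wx": 0,"wy": 0,"wz": 0}
    - {"jaw": 0.3,"tx": -1.5,"ty": 3.8,"tz": 0,"wx": 0,"wy": 0,"wz": 0}
    - {"jaw": 0.3,"tx": 0,"ty": 0,"tz": 0,"wx": 0,"wy": 0,"wz": 0}
    - {"jaw": 0.3,"tx": 0,"ty": 0,"tz": 0,"wx": 0,"wy": 0,"wz": 0}
  force: 50

```text
clock: 19.58
tcp_pos: [0.6285, 0.2998, 0.3449]
orientation: [-0.001, 0.707, 0.707, -0.001]
wrist_force: [0.7, -1.2, 0.2]
finger_gap: 0.0558
```

```bash
python3 look.py .44 .373 .06 g11; python3 ff.py collar g11 .439 .374 .032 scene,top; python3 ff.py hexblock g11 .629 .300 0 scene; python3 wl.py w11
```

```text
[0.62792623 0.30045926 0.34556596] [-0.0927455  -0.6611363   0.35266977] 0.05561372873761536 [3.31095727e-01 5.75514894e-01 3.06322528e-01 1.30252828e+00
 1.13797745e-04 1.89964013e+00]
collar scene [0.4649 0.3543] -12.3 0.324
collar top [0.3792 0.4686] -61.3 0.799
hexblock scene [0.6279 0.3002] 6.2 0.076
```

View pics/g11.png

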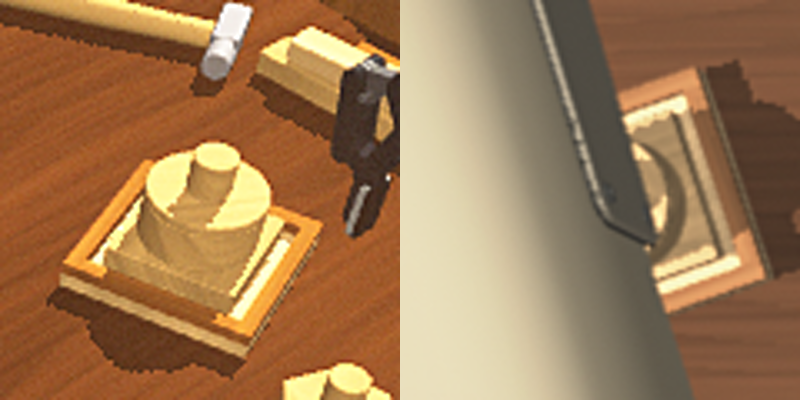

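View pics/w11.png

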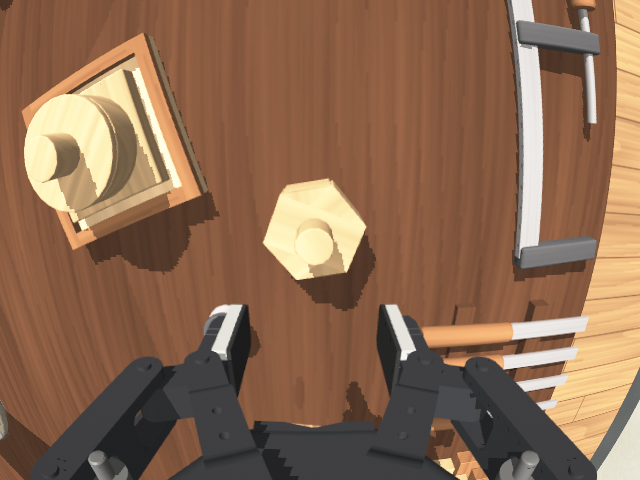

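Call:
carry_out:
  motion:
    - {"jaw": 0.3,"tx": 0,"ty": 0.05,"tz": 2,"wx": 0,"wy": 0,"wz": 0}
    - {"jaw": 0.3,"tx": 0,"ty": 0,"tz": 4,"wx": 0,"wy": 0,"wz": 0}
    - {"jaw": 0.3,"tx": 0,"ty": 0,"tz": 3,"wx": 0,"wy": 0,"wz": 0}
    - {"jaw": 0.3,"tx": 0,"ty": 0,"tz": 1.5,"wx": 0,"wy": 0,"wz": 0}
    - {"jaw": 0.3,"tx": 0,"ty": 0,"tz": 1,"wx": 0,"wy": 0,"wz": 0}
    - {"jaw": 0.3,"tx": 0,"ty": 0,"tz": 0.6,"wx": 0,"wy": 0,"wz": 0}
    - {"jaw": 0.3,"tx": 0,"ty": 0,"tz": 0,"wx": 0,"wy": 0,"wz": 0}
    - {"jaw": 0.3,"tx": 0,"ty": 0,"tz": 0,"wx": 0,"wy": 0,"wz": 0}
  force: 50

```text
clock: 20.72
tcp_pos: [0.6298, 0.3, 0.2256]
orientation: [0.0, 0.707, 0.708, 0.001]
wrist_force: [0.2, -0.4, -0.6]
finger_gap: 0.0558
```

```bash
cat > two.py <<'E'
import sys,subprocess
x,y,z,t=sys.argv[1:5]
subprocess.run(["python3","look.py",x,y,z,"g"+t]);subprocess.run(["python3","wl.py","w"+t])
import cv2,numpy as np
a=cv2.imread(f"pics/g{t}.png")[:,:400];w=cv2.resize(cv2.imread(f"pics/w{t}.png")[180:480,120:520],(400,300));w=np.vstack([w,np.zeros((100,400,3),np.uint8)])
cv2.imwrite(f"pics/c{t}.png",np.hstack([a,w]))
E
python3 two.py .628 .3 .08 12
```

```text
[0.62973803 0.29995484 0.22547664] [-0.04288935 -0.09629757  0.13286354] 0.05554325687895922 [ 3.29594264e-01  6.40689430e-01  1.18403789e-01  1.04720259e+00
 -8.74807714e-05  1.89920510e+00]
```

View pics/c12.png

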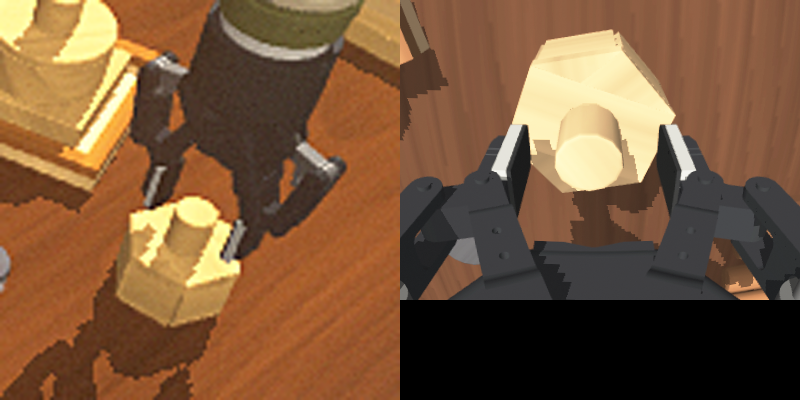

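The peg is between the pads. Closing and lifting.

Call:
carry_out:
  motion:
    - {"jaw": -0.5,"tx": 0,"ty": 0,"tz": 0,"wx": 0,"wy": 0,"wz": 0}
    - {"jaw": -0.5,"tx": 0,"ty": 0,"tz": 0,"wx": 0,"wy": 0,"wz": 0}
    - {"jaw": -0.5,"tx": 0,"ty": 0,"tz": 0,"wx": 0,"wy": 0,"wz": 0}
    - {"jaw": -0.5,"tx": 0,"ty": 0,"tz": 0,"wx": 0,"wy": 0,"wz": 0}
    - {"jaw": -0.5,"tx": 0,"ty": 0,"tz": 0,"wx": 0,"wy": 0,"wz": 0}
    - {"jaw": -0.5,"tx": 0,"ty": 0,"tz": 0,"wx": 0,"wy": 0,"wz": 0}
  force: 50

```text
clock: 21.62
tcp_pos: [0.6294, 0.3, 0.225]
orientation: [0.0, 0.707, 0.708, 0.0]
wrist_force: [-0.3, -0.1, 4.6]
finger_gap: 0.0265
```

Call:
carry_out:
  motion:
    - {"jaw": -0.5,"tx": 0,"ty": 0,"tz": -0.5,"wx": 0,"wy": 0,"wz": 0}
    - {"jaw": -0.5,"tx": 0,"ty": 0,"tz": -1.5,"wx": 0,"wy": 0,"wz": 0}
    - {"jaw": -0.5,"tx": 0,"ty": 0,"tz": -3,"wx": 0,"wy": 0,"wz": 0}
    - {"jaw": -0.5,"tx": 0,"ty": 0,"tz": -4,"wx": 0,"wy": 0,"wz": 0}
    - {"jaw": -0.5,"tx": 0,"ty": 0,"tz": -4,"wx": 0,"wy": 0,"wz": 0}
    - {"jaw": -0.5,"tx": 0,"ty": 0,"tz": -1,"wx": 0,"wy": 0,"wz": 0}
    - {"jaw": -0.5,"tx": 0,"ty": 0,"tz": 0,"wx": 0,"wy": 0,"wz": 0}
  force: 50

```text
clock: 22.5
tcp_pos: [0.6296, 0.2999, 0.3652]
orientation: [0.0, 0.707, 0.708, 0.001]
wrist_force: [-0.1, -0.5, -0.9]
finger_gap: 0.0264
```

```bash
python3 two.py .628 .3 .2 13
```

```text
[0.62909986 0.29976858 0.36282201] [-0.54883239  0.23052325 -0.9225208 ] 0.026161872011793944 [ 3.29646408e-01  5.73997203e-01  3.45791390e-01  1.34535518e+00
 -1.33078556e-04  1.89921255e+00]
```

View pics/c13.png

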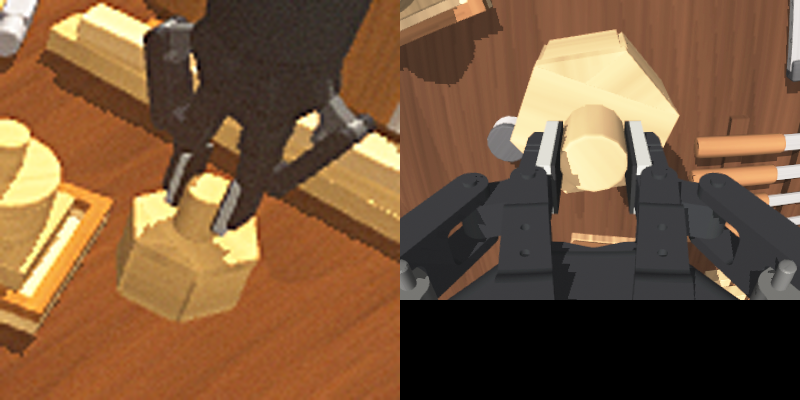

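Call:
carry_out:
  motion:
    - {"jaw": -0.5,"tx": 0.7,"ty": -2,"tz": 0,"wx": 0,"wy": 0,"wz": 0}
    - {"jaw": -0.5,"tx": 1.4,"ty": -4,"tz": 0,"wx": 0,"wy": 0,"wz": 0}
    - {"jaw": -0.5,"tx": 1.4,"ty": -4,"tz": 0,"wx": 0,"wy": 0,"wz": 0}
    - {"jaw": -0.5,"tx": 1.4,"ty": -4,"tz": 0,"wx": 0,"wy": 0,"wz": 0}
    - {"jaw": -0.5,"tx": 1.5,"ty": -3,"tz": 0,"wx": 0,"wy": 0,"wz": 0}
    - {"jaw": -0.5,"tx": 1,"ty": -2,"tz": 0,"wx": 0,"wy": 0,"wz": 0}
    - {"jaw": -0.5,"tx": 0,"ty": 0,"tz": 0,"wx": 0,"wy": 0,"wz": 0}
    - {"jaw": -0.5,"tx": 0,"ty": 0,"tz": 0,"wx": 0,"wy": 0,"wz": 0}
  force: 50

```text
clock: 23.65
tcp_pos: [0.44, 0.3736, 0.3642]
orientation: [0.0, 0.707, 0.707, -0.0]
wrist_force: [-0.1, 0.8, -1.0]
finger_gap: 0.0263
```

```bash
python3 two.py .44 .373 .12 14; 
```

```text
[0.44033346 0.37332153 0.36433142] [ 0.09778686  0.10174376 -1.04850244] 0.02595252195428087 [ 5.64278914e-01  3.31599380e-01 -2.74121334e-02  1.21179387e+00
 -3.63616848e-04  2.13498545e+00]
```

View pics/g14.png

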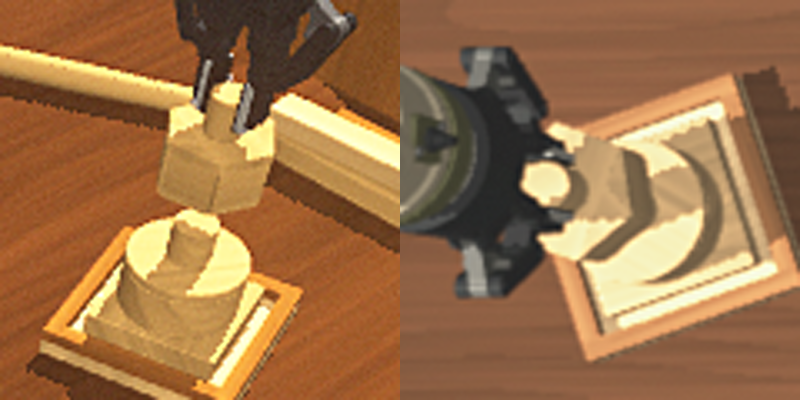

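Descending 6.4 cm with a small correction (ty -0.1, tx +0.1).

Call:
carry_out:
  motion:
    - {"jaw": -0.5,"tx": 0.1,"ty": -0.1,"tz": 1,"wx": 0,"wy": 0,"wz": 0}
    - {"jaw": -0.5,"tx": 0,"ty": 0,"tz": 1,"wx": 0,"wy": 0,"wz": 0}
    - {"jaw": -0.5,"tx": 0,"ty": 0,"tz": 1,"wx": 0,"wy": 0,"wz": 0}
    - {"jaw": -0.5,"tx": 0,"ty": 0,"tz": 1,"wx": 0,"wy": 0,"wz": 0}
    - {"jaw": -0.5,"tx": 0,"ty": 0,"tz": 0.8,"wx": 0,"wy": 0,"wz": 0}
    - {"jaw": -0.5,"tx": 0,"ty": 0,"tz": 0.6,"wx": 0,"wy": 0,"wz": 0}
    - {"jaw": -0.5,"tx": 0,"ty": 0,"tz": 0.4,"wx": 0,"wy": 0,"wz": 0}
    - {"jaw": -0.5,"tx": 0,"ty": 0,"tz": 0.4,"wx": 0,"wy": 0,"wz": 0}
    - {"jaw": -0.5,"tx": 0,"ty": 0,"tz": 0.2,"wx": 0,"wy": 0,"wz": 0}
    - {"jaw": -0.5,"tx": 0,"ty": 0,"tz": 0,"wx": 0,"wy": 0,"wz": 0}
  force: 50

```text
clock: 25.05
tcp_pos: [0.4383, 0.3747, 0.3006]
orientation: [0.0, 0.707, 0.708, -0.0]
wrist_force: [-0.4, -0.3, -1.0]
finger_gap: 0.0262
```

```bash
python3 two.py .44 .373 .08 15; 
```

```text
[0.43837608 0.37471495 0.30084785] [ 0.76226451 -0.00487474 -2.27469076] 0.02653296453414155 [ 5.68116648e-01  3.66169220e-01 -1.38101969e-01  1.06618472e+00
 -1.03488031e-04  2.13761592e+00]
```

View pics/g15.png

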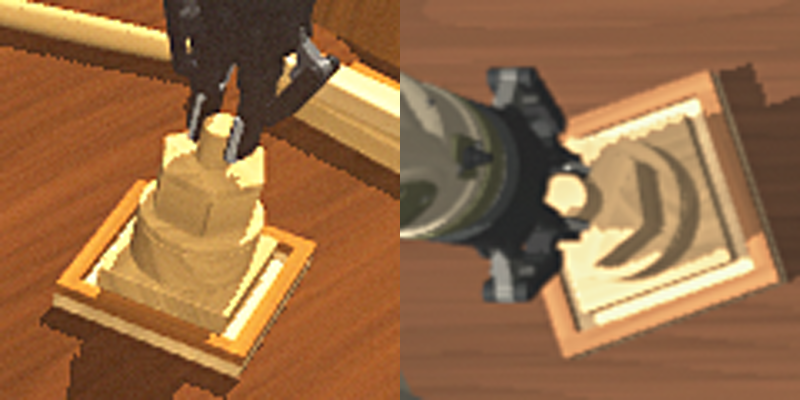

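Call:
carry_out:
  motion:
    - {"jaw": -0.5,"tx": 0,"ty": 0,"tz": 0.1,"wx": 0,"wy": 0,"wz": 0}
    - {"jaw": -0.5,"tx": 0,"ty": 0,"tz": 0.1,"wx": 0,"wy": 0,"wz": 0}
    - {"jaw": -0.3,"tx": 0,"ty": 0,"tz": 0,"wx": 0,"wy": 0,"wz": 0}
    - {"jaw": -0.1,"tx": 0,"ty": 0,"tz": 0,"wx": 0,"wy": 0,"wz": 0}
    - {"jaw": 0.2,"tx": 0,"ty": 0,"tz": 0,"wx": 0,"wy": 0,"wz": 0}
    - {"jaw": 0.3,"tx": 0,"ty": 0,"tz": 0,"wx": 0,"wy": 0,"wz": 0}
    - {"jaw": 0.3,"tx": 0,"ty": 0,"tz": 0,"wx": 0,"wy": 0,"wz": 0}
    - {"jaw": 0.3,"tx": 0,"ty": 0,"tz": -1,"wx": 0,"wy": 0,"wz": 0}
    - {"jaw": 0.3,"tx": 0,"ty": 0,"tz": -3,"wx": 0,"wy": 0,"wz": 0}
    - {"jaw": 0.3,"tx": 0,"ty": 0,"tz": -3,"wx": 0,"wy": 0,"wz": 0}
    - {"jaw": 0.3,"tx": 0,"ty": 0,"tz": 0,"wx": 0,"wy": 0,"wz": 0}
    - {"jaw": 0.3,"tx": 0,"ty": 0,"tz": 0,"wx": 0,"wy": 0,"wz": 0}
  force: 50

```text
clock: 26.7
tcp_pos: [0.4382, 0.3746, 0.3686]
orientation: [0.0, 0.707, 0.708, 0.0]
wrist_force: [-0.1, 0.3, -0.1]
finger_gap: 0.0554
```

```bash
python3 two.py .44 .373 .08 16; python3 - <<'E'
import sys;sys.path.insert(0,'.')
from h import *
print(get_state()["clock"])
E
```

```text
[0.43803466 0.37447077 0.36770671] [-0.40734268  0.28719995  0.04043538] 0.05566167147279748 [ 5.68075883e-01  3.29117845e-01 -2.25596600e-02  1.22086989e+00
 -9.45018862e-05  2.13760666e+00]
26.85
```

View pics/c16.png

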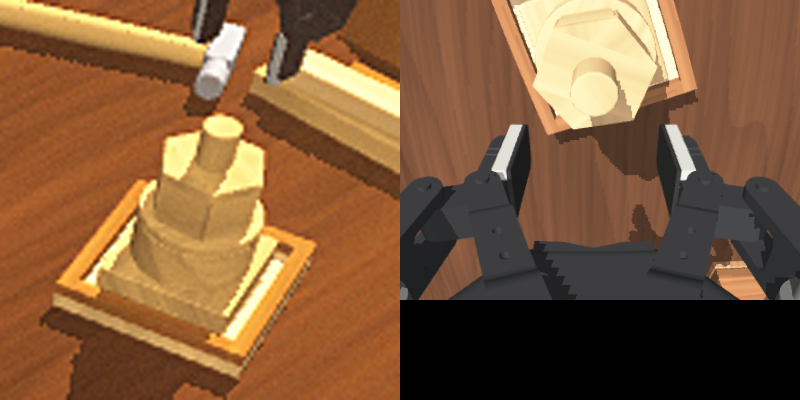

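The hexblock is seated upright. Moving to the finial.

Call:
carry_out:
  motion:
    - {"jaw": 0.3,"tx": -4.95,"ty": 1.67,"tz": 0,"wx": 0,"wy": 0,"wz": 0}
    - {"jaw": 0.3,"tx": -4.95,"ty": 1.67,"tz": 0,"wx": 0,"wy": 0,"wz": 0}
    - {"jaw": 0.3,"tx": -4.95,"ty": 1.67,"tz": 0,"wx": 0,"wy": 0,"wz": 0}
    - {"jaw": 0.3,"tx": -4.95,"ty": 1.67,"tz": 0,"wx": 0,"wy": 0,"wz": 0}
    - {"jaw": 0.3,"tx": -4.95,"ty": 1.67,"tz": 0,"wx": 0,"wy": 0,"wz": 0}
    - {"jaw": 0.3,"tx": -4.95,"ty": 1.67,"tz": 0,"wx": 0,"wy": 0,"wz": 0}
    - {"jaw": 0.3,"tx": -4.95,"ty": 1.67,"tz": 0,"wx": 0,"wy": 0,"wz": 0}
    - {"jaw": 0.3,"tx": -4.95,"ty": 1.67,"tz": 0,"wx": 0,"wy": 0,"wz": 0}
    - {"jaw": 0.3,"tx": -4.95,"ty": 1.67,"tz": 0,"wx": 0,"wy": 0,"wz": 0}
    - {"jaw": 0.3,"tx": -4.95,"ty": 1.67,"tz": 0,"wx": 0,"wy": 0,"wz": 0}
    - {"jaw": 0.3,"tx": -4.95,"ty": 1.67,"tz": 0,"wx": 0,"wy": 0,"wz": 0}
    - {"jaw": 0.3,"tx": -4.95,"ty": 1.67,"tz": 0,"wx": 0,"wy": 0,"wz": 0}
    - {"jaw": 0.3,"tx": -4.95,"ty": 1.67,"tz": 0,"wx": 0,"wy": 0,"wz": 0}
    - {"jaw": 0.3,"tx": 0,"ty": 0,"tz": 0,"wx": 0,"wy": 0,"wz": 0}
    - {"jaw": 0.3,"tx": 0,"ty": 0,"tz": 0,"wx": 0,"wy": 0,"wz": 0}
  force: 50

```text
clock: 28.72
tcp_pos: [0.656, -0.2686, 0.3673]
orientation: [-0.001, 0.707, 0.707, -0.0]
wrist_force: [0.1, 0.4, 1.1]
finger_gap: 0.0555
```

```bash
python3 two.py .655 -.269 .08 17; python3 ff.py finial g17 .655 -.269 0 scene; cat > top2.py <<'E'
E
python3 - <<'E'
import cv2
im=cv2.imread("pics/full_top_g17.png");cv2.imwrite("pics/t17.png",cv2.resize(im[190:310,80:200],(480,480),interpolation=cv2.INTER_CUBIC))
E
```

```text
[ 0.6560325  -0.26735899  0.36843403] [ 0.49216292 -0.29753279  1.13930057] 0.05541078008286836 [-5.00178487e-01  5.97648775e-01  3.99524469e-01  1.37381700e+00
  1.16574216e-04  1.06820998e+00]
finial scene [ 0.6543 -0.2684] 6.6 0.072
```

View pics/c17.png

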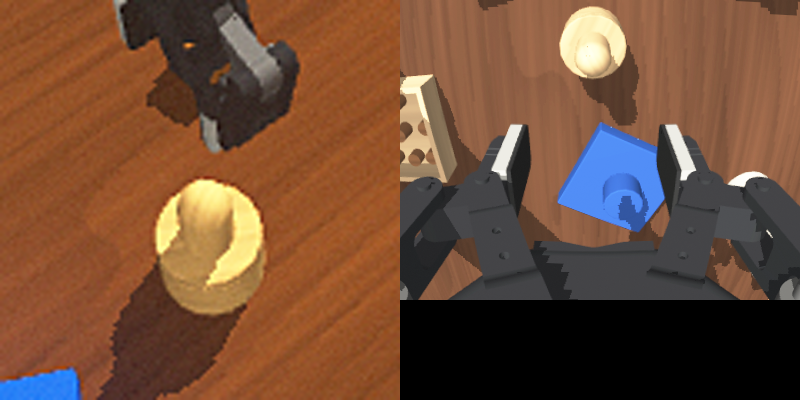

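View pics/t17.png

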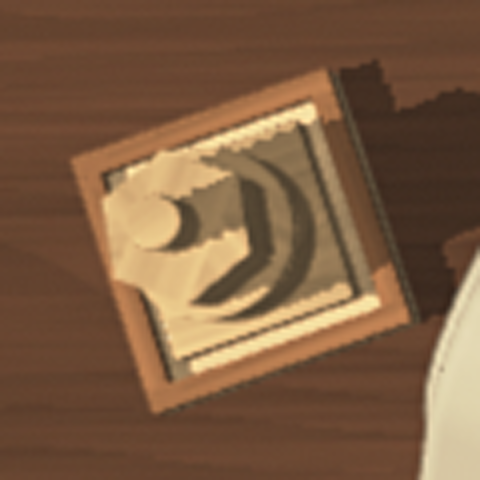

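Call:
carry_out:
  motion:
    - {"jaw": 0.3,"tx": -0.1,"ty": -0.1,"tz": 2,"wx": 0,"wy": 0,"wz": 0}
    - {"jaw": 0.3,"tx": 0,"ty": 0,"tz": 4,"wx": 0,"wy": 0,"wz": 0}
    - {"jaw": 0.3,"tx": 0,"ty": 0,"tz": 3,"wx": 0,"wy": 0,"wz": 0}
    - {"jaw": 0.3,"tx": 0,"ty": 0,"tz": 2,"wx": 0,"wy": 0,"wz": 0}
    - {"jaw": 0.3,"tx": 0,"ty": 0,"tz": 1.5,"wx": 0,"wy": 0,"wz": 0}
    - {"jaw": 0.3,"tx": 0,"ty": 0,"tz": 1,"wx": 0,"wy": 0,"wz": 0}
    - {"jaw": 0.3,"tx": 0,"ty": 0,"tz": 0.7,"wx": 0,"wy": 0,"wz": 0}
    - {"jaw": 0.3,"tx": 0,"ty": 0,"tz": 0,"wx": 0,"wy": 0,"wz": 0}
    - {"jaw": 0.3,"tx": 0,"ty": 0,"tz": 0,"wx": 0,"wy": 0,"wz": 0}
  force: 50

```text
clock: 30.0
tcp_pos: [0.6555, -0.2697, 0.2274]
orientation: [0.001, 0.707, 0.708, 0.0]
wrist_force: [-0.1, 0.3, 0.5]
finger_gap: 0.0559
```

```bash
python3 two.py .655 -.269 .08 18; python3 -c "
from h import *
print(unproj('top',(118.25,245),.146))"
```

```text
[ 0.65547871 -0.26977518  0.2274143 ] [0.75350608 0.34339448 0.51900606] 0.054984074216061565 [-5.03528615e-01  6.60468252e-01  1.59388264e-01  1.06845693e+00
 -8.73876870e-05  1.06610283e+00]
[[0.43761699 0.3718594  0.146     ]]
```

View pics/c18.png

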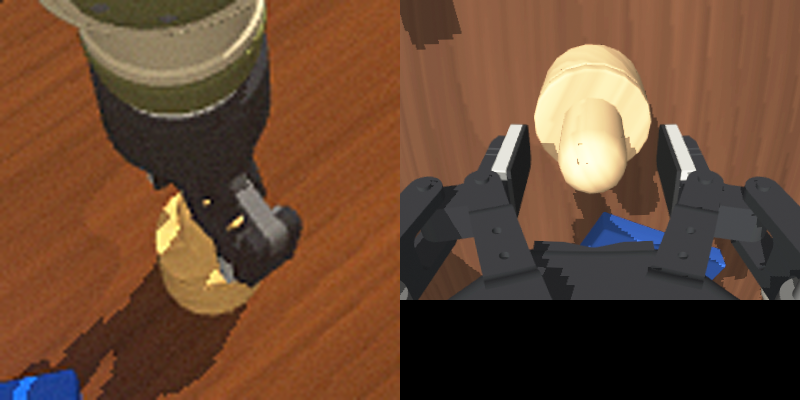

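Call:
carry_out:
  motion:
    - {"jaw": 0.3,"tx": 0.05,"ty": 0,"tz": 0.3,"wx": 0,"wy": 0,"wz": 0}
    - {"jaw": -0.5,"tx": 0,"ty": 0,"tz": 0,"wx": 0,"wy": 0,"wz": 0}
    - {"jaw": -0.5,"tx": 0,"ty": 0,"tz": 0,"wx": 0,"wy": 0,"wz": 0}
    - {"jaw": -0.5,"tx": 0,"ty": 0,"tz": 0,"wx": 0,"wy": 0,"wz": 0}
    - {"jaw": -0.5,"tx": 0,"ty": 0,"tz": 0,"wx": 0,"wy": 0,"wz": 0}
    - {"jaw": -0.5,"tx": 0,"ty": 0,"tz": 0,"wx": 0,"wy": 0,"wz": 0}
    - {"jaw": -0.5,"tx": 0,"ty": 0,"tz": 0,"wx": 0,"wy": 0,"wz": 0}
  force: 50

```text
clock: 31.02
tcp_pos: [0.6553, -0.2691, 0.2238]
orientation: [0.0, 0.707, 0.708, -0.0]
wrist_force: [-0.3, -0.4, 0.4]
finger_gap: 0.0261
```

Call:
carry_out:
  motion:
    - {"jaw": -0.5,"tx": 0,"ty": 0,"tz": -0.5,"wx": 0,"wy": 0,"wz": 0}
    - {"jaw": -0.5,"tx": 0,"ty": 0,"tz": -1.5,"wx": 0,"wy": 0,"wz": 0}
    - {"jaw": -0.5,"tx": 0,"ty": 0,"tz": -3,"wx": 0,"wy": 0,"wz": 0}
    - {"jaw": -0.5,"tx": 0,"ty": 0,"tz": -4,"wx": 0,"wy": 0,"wz": 0}
    - {"jaw": -0.5,"tx": 0,"ty": 0,"tz": -4,"wx": 0,"wy": 0,"wz": 0}
    - {"jaw": -0.5,"tx": 0,"ty": 0,"tz": -1,"wx": 0,"wy": 0,"wz": 0}
    - {"jaw": -0.5,"tx": 0,"ty": 0,"tz": 0,"wx": 0,"wy": 0,"wz": 0}
  force: 50

```text
clock: 31.9
tcp_pos: [0.6554, -0.2691, 0.3648]
orientation: [0.001, 0.707, 0.708, 0.0]
wrist_force: [-0.5, 0.5, -0.8]
finger_gap: 0.0261
```

```bash
python3 two.py .655 -.269 .2 19
```

```text
[ 0.65496    -0.2688743   0.36214219] [ 0.48479065  0.50864122 -0.39767579] 0.026483278035414528 [-5.02770652e-01  5.98398366e-01  3.85540484e-01  1.36024908e+00
 -4.31600353e-05  1.06670563e+00]
```

View pics/c19.png

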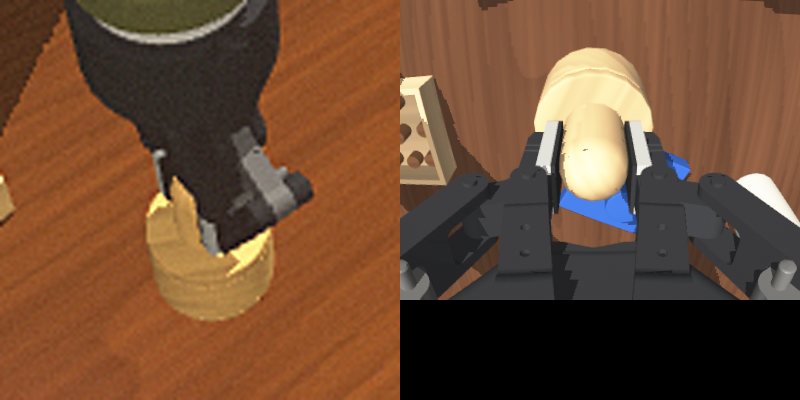

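Call:
carry_out:
  motion:
    - {"jaw": -0.5,"tx": 2.3,"ty": -0.8,"tz": 0,"wx": 0,"wy": 0,"wz": 0}
    - {"jaw": -0.5,"tx": 4.6,"ty": -1.55,"tz": 0,"wx": 0,"wy": 0,"wz": 0}
    - {"jaw": -0.5,"tx": 4.6,"ty": -1.55,"tz": 0,"wx": 0,"wy": 0,"wz": 0}
    - {"jaw": -0.5,"tx": 4.6,"ty": -1.55,"tz": 0,"wx": 0,"wy": 0,"wz": 0}
    - {"jaw": -0.5,"tx": 4.6,"ty": -1.55,"tz": -0.5,"wx": 0,"wy": 0,"wz": 0}
    - {"jaw": -0.5,"tx": 4.6,"ty": -1.55,"tz": -0.8,"wx": 0,"wy": 0,"wz": 0}
    - {"jaw": -0.5,"tx": 4.6,"ty": -1.55,"tz": -0.8,"wx": 0,"wy": 0,"wz": 0}
    - {"jaw": -0.5,"tx": 4.6,"ty": -1.55,"tz": -0.8,"wx": 0,"wy": 0,"wz": 0}
    - {"jaw": -0.5,"tx": 4.6,"ty": -1.55,"tz": -0.8,"wx": 0,"wy": 0,"wz": 0}
    - {"jaw": -0.5,"tx": 4.6,"ty": -1.55,"tz": -0.8,"wx": 0,"wy": 0,"wz": 0}
    - {"jaw": -0.5,"tx": 4.6,"ty": -1.55,"tz": 0,"wx": 0,"wy": 0,"wz": 0}
    - {"jaw": -0.5,"tx": 4.6,"ty": -1.55,"tz": 0,"wx": 0,"wy": 0,"wz": 0}
    - {"jaw": -0.5,"tx": 4.6,"ty": -1.55,"tz": 0,"wx": 0,"wy": 0,"wz": 0}
    - {"jaw": -0.5,"tx": 4.6,"ty": -1.55,"tz": 0,"wx": 0,"wy": 0,"wz": 0}
    - {"jaw": -0.5,"tx": 2.15,"ty": -0.75,"tz": 0,"wx": 0,"wy": 0,"wz": 0}
    - {"jaw": -0.5,"tx": 0,"ty": 0,"tz": 0,"wx": 0,"wy": 0,"wz": 0}
    - {"jaw": -0.5,"tx": 0,"ty": 0,"tz": 0,"wx": 0,"wy": 0,"wz": 0}
  force: 50

```text
clock: 34.17
tcp_pos: [0.4374, 0.3727, 0.4076]
orientation: [0.0, 0.707, 0.708, -0.001]
wrist_force: [0.6, -0.4, -0.6]
finger_gap: 0.0261
```

```bash
python3 two.py .44 .373 .15 20
```

```text
[0.43779533 0.37222848 0.40817221] [ 0.33157366 -0.87518528 -0.34130466] 0.026286748456645404 [ 5.65037558e-01  3.12211941e-01  5.31419951e-02  1.31279639e+00
 -3.46904001e-04  2.13589892e+00]
```

View pics/g20.png

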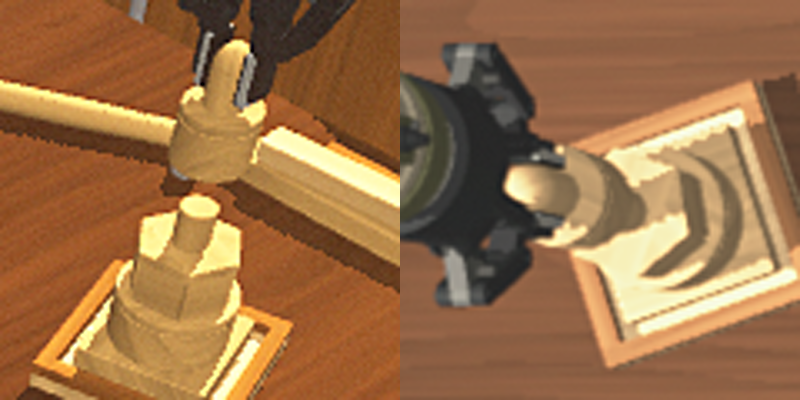

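Call:
carry_out:
  motion:
    - {"jaw": -0.5,"tx": 0.1,"ty": 0,"tz": 1.2,"wx": 0,"wy": 0,"wz": 0}
    - {"jaw": -0.5,"tx": 0,"ty": 0,"tz": 1.2,"wx": 0,"wy": 0,"wz": 0}
    - {"jaw": -0.5,"tx": 0,"ty": 0,"tz": 1,"wx": 0,"wy": 0,"wz": 0}
    - {"jaw": -0.5,"tx": 0,"ty": 0,"tz": 1,"wx": 0,"wy": 0,"wz": 0}
    - {"jaw": -0.5,"tx": 0,"ty": 0,"tz": 0.8,"wx": 0,"wy": 0,"wz": 0}
    - {"jaw": -0.5,"tx": 0,"ty": 0,"tz": 0.6,"wx": 0,"wy": 0,"wz": 0}
    - {"jaw": -0.5,"tx": 0,"ty": 0,"tz": 0.4,"wx": 0,"wy": 0,"wz": 0}
    - {"jaw": -0.5,"tx": 0,"ty": 0,"tz": 0.3,"wx": 0,"wy": 0,"wz": 0}
    - {"jaw": -0.5,"tx": 0,"ty": 0,"tz": 0.2,"wx": 0,"wy": 0,"wz": 0}
    - {"jaw": -0.5,"tx": 0,"ty": 0,"tz": 0,"wx": 0,"wy": 0,"wz": 0}
  force: 50

```text
clock: 35.58
tcp_pos: [0.4374, 0.3742, 0.3416]
orientation: [0.0, 0.707, 0.708, 0.0]
wrist_force: [-0.0, 0.8, -0.7]
finger_gap: 0.0266
```

```bash
python3 two.py .44 .373 .13 21
```

```text
[0.43746985 0.37420776 0.34185851] [ 0.1388394  -0.28433561  0.03438603] 0.026192439346402672 [ 5.68217992e-01  3.39155613e-01 -7.27734546e-02  1.15852101e+00
 -8.53647782e-05  2.13771982e+00]
```

View pics/g21.png

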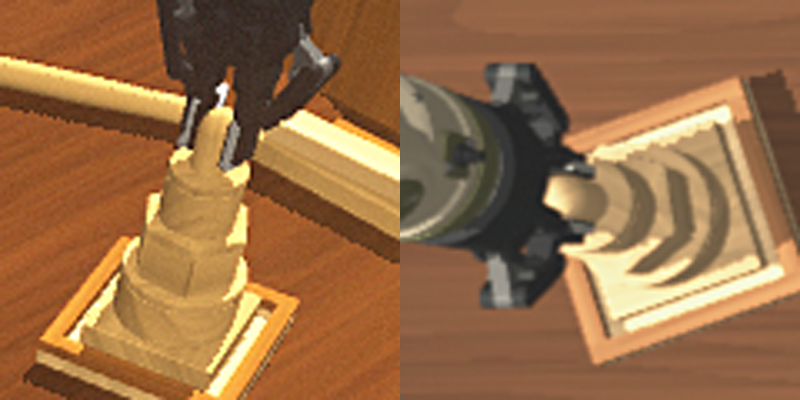

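Call:
carry_out:
  motion:
    - {"jaw": -0.5,"tx": 0,"ty": 0,"tz": 0.1,"wx": 0,"wy": 0,"wz": 0}
    - {"jaw": -0.5,"tx": 0,"ty": 0,"tz": 0.1,"wx": 0,"wy": 0,"wz": 0}
    - {"jaw": -0.3,"tx": 0,"ty": 0,"tz": 0,"wx": 0,"wy": 0,"wz": 0}
    - {"jaw": -0.1,"tx": 0,"ty": 0,"tz": 0,"wx": 0,"wy": 0,"wz": 0}
    - {"jaw": 0.2,"tx": 0,"ty": 0,"tz": 0,"wx": 0,"wy": 0,"wz": 0}
    - {"jaw": 0.4,"tx": 0,"ty": 0,"tz": 0,"wx": 0,"wy": 0,"wz": 0}
    - {"jaw": 0.4,"tx": 0,"ty": 0,"tz": 0,"wx": 0,"wy": 0,"wz": 0}
    - {"jaw": 0.4,"tx": 0,"ty": 0,"tz": -1,"wx": 0,"wy": 0,"wz": 0}
    - {"jaw": 0.4,"tx": 0,"ty": 0,"tz": -3,"wx": 0,"wy": 0,"wz": 0}
    - {"jaw": 0.4,"tx": 0,"ty": 0,"tz": -3,"wx": 0,"wy": 0,"wz": 0}
    - {"jaw": 0.4,"tx": 0,"ty": 0,"tz": -2,"wx": 0,"wy": 0,"wz": 0}
    - {"jaw": 0.4,"tx": 0,"ty": 0,"tz": 0,"wx": 0,"wy": 0,"wz": 0}
  force: 50

```text
clock: 37.22
tcp_pos: [0.4378, 0.3744, 0.432]
orientation: [0.001, 0.707, 0.708, 0.002]
wrist_force: [-0.9, 0.4, -0.1]
finger_gap: 0.0598
```

```bash
python3 two.py .44 .373 .13 22
```

```text
[0.43736961 0.37412344 0.42943427] [ 0.18410727 -1.05859183 -0.86376084] 0.05928978027318585 [ 5.68186937e-01  3.09303926e-01  1.00820822e-01  1.36232409e+00
 -8.08168357e-05  2.13773184e+00]
```

View pics/c22.png

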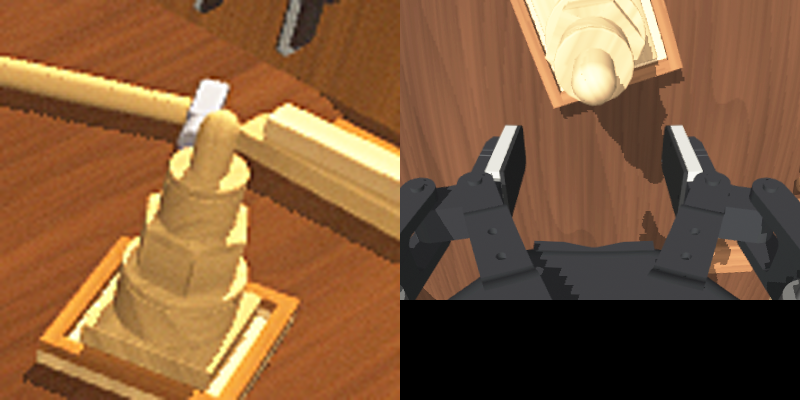

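The stack stands, released. I'll back the arm off to the right for a clear last look.

Call:
carry_out:
  motion:
    - {"jaw": 0.4,"tx": -4,"ty": 0,"tz": 0,"wx": 0,"wy": 0,"wz": 0}
    - {"jaw": 0.4,"tx": -5,"ty": 0,"tz": 0,"wx": 0,"wy": 0,"wz": 0}
    - {"jaw": 0.4,"tx": -5,"ty": 0,"tz": 0,"wx": 0,"wy": 0,"wz": 0}
    - {"jaw": 0.4,"tx": -5,"ty": 0,"tz": 0,"wx": 0,"wy": 0,"wz": 0}
    - {"jaw": 0.4,"tx": -5,"ty": 0,"tz": 0,"wx": 0,"wy": 0,"wz": 0}
    - {"jaw": 0.4,"tx": -5,"ty": 0,"tz": 0,"wx": 0,"wy": 0,"wz": 0}
    - {"jaw": 0.4,"tx": -5,"ty": 0,"tz": 0,"wx": 0,"wy": 0,"wz": 0}
    - {"jaw": 0.4,"tx": -5,"ty": 0,"tz": 0,"wx": 0,"wy": 0,"wz": 0}
    - {"jaw": 0.4,"tx": -5,"ty": 0,"tz": 0,"wx": 0,"wy": 0,"wz": 0}
    - {"jaw": 0.4,"tx": 0,"ty": 0,"tz": 0,"wx": 0,"wy": 0,"wz": 0}
    - {"jaw": 0.4,"tx": 0,"ty": 0,"tz": 0,"wx": 0,"wy": 0,"wz": 0}

```text
clock: 38.75
tcp_pos: [0.4377, -0.0657, 0.4289]
orientation: [-0.001, 0.707, 0.707, -0.0]
wrist_force: [-0.2, 0.9, -0.2]
finger_gap: 0.0599
```

```bash
python3 look.py .44 .373 .1 g23; python3 - <<'E'
from fit import *
# overlay of predicted stack outline, nominal heights
T=[]
for n in("top","scene"):
    im=cv2.imread(f"pics/full_{n}_g23.png");o=cv2.resize(im,None,fx=4,fy=4,interpolation=cv2.INTER_CUBIC)
    for k,z,p in(("foot",.012,(.4390,.3735,np.radians(18.8))),("collar",.032,(.4388,.3745,0)),("hexblock",.074,(.4385,.3745,np.radians(8.5))),("finial",.116,(.4375,.374,0))):
        c,s=np.cos(p[2]),np.sin(p[2]);Rm=np.array([[c,-s,0],[s,c,0],[0,0,1]])
        for V in M[k][:1] if k!="finial" else M[k]:
            u=proj(n,V@Rm.T+[p[0],p[1],z]);cv2.polylines(o,[np.round((cv2.convexHull(u.astype(np.float32))+.5)*4).astype(int)],True,(255,0,0),1)
    u=(proj(n,[[.44,.373,.1]])[0]*4).astype(int);T.append(o[u[1]-220:u[1]+220,u[0]-200:u[0]+200])
cv2.imwrite("pics/ov.png",np.hstack(T))
b=cv2.imread("pics/scene0.png");a=cv2.imread("pics/full_scene_g23.png")
cv2.imwrite("pics/ba.png",np.hstack([cv2.resize(b,(400,300)),cv2.resize(a,(400,300))]))
E
```

```text
[ 0.43779534 -0.06480547  0.42925412] [ 0.99593472 -0.88664032 -0.66703042] 0.05999945261223756 [-3.28781953e-01  5.00026682e-02 -2.17206911e-01  1.30468408e+00
  2.02639265e-04  1.23920956e+00]
```

View pics/ov.png

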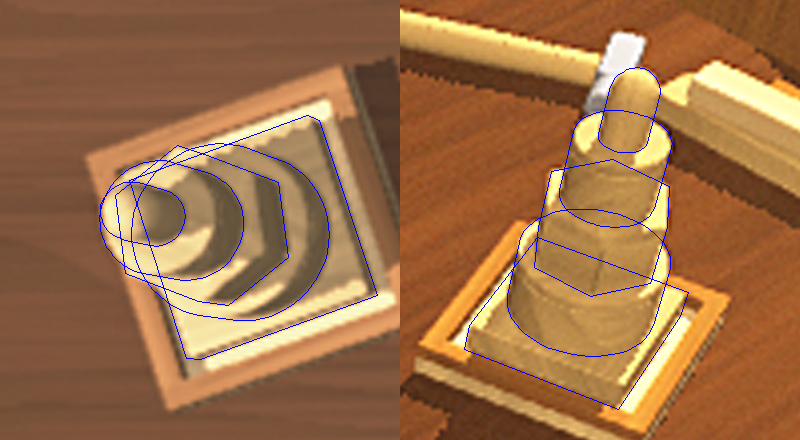

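View pics/ba.png

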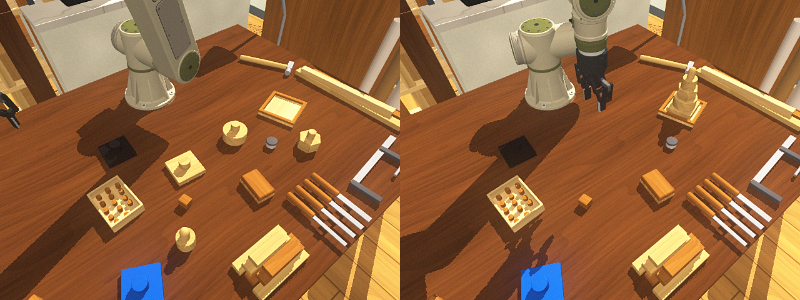

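The stack matches the predicted fully seated outlines in both views, to about 2 px at 4x enlargement. The sanding block, tin and offcut have not moved, so I'm handing in.

```bash
python3 -c "
from workcell import env
print(env.hand_in())"
```

```text
the job is handed in; nothing more can be done
None
```

The post ornament is dry-fitted and handed in. The foot lies flat inside the batten frame, with the collar, hexagonal block and finial set on it in that order. Each part was lowered fully down, upright, and released, and the job took about 39 s.

**Last checks:** With the arm backed off, the stack's outline in the top and scene pictures matched the one calculated for fully seated parts to within a pixel or so. That supports full seating and uprightness, but it is a check by eye on the pictures, not a measurement. The scene pictures from before and after show the sanding block, tin, offcut and the black and blue look-alikes unmoved. The wrist force stayed under about 6 N in every reading.

**Checks that failed:** The automatic position fit gave no usable result for the foot (top view) or the collar (both views) after they were placed. The arm hid part of the top view, and the parts no longer stood out from the pale wood around them. I judged those two by eye and by the gripper positions instead.

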